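# Set the edge burnisher to its fifth speed and start it

## Task

Get the edge burnisher running at its fifth speed: with one fingertip push the long pointer of the speed selector round clockwise, click by click, until it rests at the fifth of its seven marks (counting from the shortest mark, the first). Then press the flat round start button right down with a fingertip and let it come up again. Do not pinch the selector, do not press the start button before the speed is set, and leave the mushroom stop, the small direction switch and the things standing about as they are.

Things in the scene. Friction and masses are not known exactly. Their poses are not given: they have to be found in the camera images.
- burnisher: Bench-top leather-edge burnisher, bolted down; grey housing 270 mm (x) by 320 mm (y). Origin at the centre of its underside on the table; x from operator's side to back, y to the operator's left, z up. Front of its top: a level steel control deck, x -128 to 22 mm, 95 mm above the table. Behind it the motor (axis along y at x = 78 mm, 153 mm high) with wheels at both shaft ends, out to y = +-245 mm.
- scale (a point): Centre of the speed selector's black scale disc (132 mm across, 2 mm thick), on the selector's upright axis at deck height; axes as the burnisher's. Seven white marks lie round it 30 degrees apart, 48 mm from the axis: the first (shortest, thinnest) towards +y, the fourth towards +x (away from the operator), the seventh (longest, broadest) towards -y.
- selector (a point): Point on the axis of the black speed selector, 23 mm above the deck, halfway up its pointer handle. Turns with it: x is the way the pointer points, z up. The handle is an upright bar 16 mm thick (12 at its ends), from 24 mm behind the axis to 44 mm ahead, 11 to 38 mm above the deck, white line on top of its pointing half. It stands on a round skirt 52 mm across, 2 to 11 mm above the deck.
- pointer_end (a point): The nose of the pointer handle: the middle of its end face, 44 mm from the selector's axis, 23 mm above the deck. Turns with the selector.
- speed (a joint): Speed selector angle, rad, growing clockwise from above: 0 at the first mark, 0.524 more per mark, 2.094 at the fifth, 3.14 at the seventh; stops just past both ends. A spring detent holds it at each mark; leaving one takes 0.1 N m (3 to 4 N on the pointer's side, 30 mm from the axis). Past half way it snaps into the next mark by itself and stays. Starts at the first, second or third.
- start_top (a point): Centre of the top face of the start button: flat, round, black, 28 mm across, in a round steel collar 44 mm across; its top stands 22 mm above the deck, 10 mm above the collar. z is up.
- start (a joint): Travel of the start button, m: 0 up, 0.006 right down (counts as pressed from 0.0045). A spring pushes it up: 1.5 N at the start of the travel, 5 N at its end.
- stop_top (a point): Centre of the domed top of the mushroom stop button, black, 40 mm across, 35 mm above the deck. Not to be pressed.
- stop (a joint): Travel of the mushroom stop, m: 0 up, 0.005 down. Must stay up.
- direction_mark (a point): White mark on top of the small round direction switch (32 mm across, 18 mm high), 13 mm from that switch's axis. Not to be turned.
- glue_bottle: Blue glue dispenser, 72 mm across at its foot, with a long thin cone, 138 mm high, standing to the right (-y) of the deck. Origin at the centre of its underside; so for all the following. Leave it alone.
- white_jar: White square plastic jar, 70 by 70 mm, 86 mm high, to the left (+y) of the deck. Leave it alone.
- edge_paint: Small amber jar with a black lid, 40 mm across, 62 mm high, left of the burnisher between white jar and sanding drum. Leave it alone.
- wax_tin: Flat aluminium tin, 44 mm across, 19 mm high, lying on the control deck near the stop button. Leave it alone.
- bone_folder: White bone folder, 147 mm long, 22 mm wide, 6 mm thick, lying in front of the burnisher. Leave it alone.
- scissors: Scissors with black loops, about 205 mm long, 13 mm thick, lying in front of the burnisher. Leave them alone.
- hammer: Hammer with a wooden handle, 240 mm long, lying on the right of the table. Leave it alone.

How it is judged:
By the outcome, as a careful person would: the job done as asked, in the order asked, and still so for the second after the job is handed in, with the robot touching nothing.
It also fails if it takes over 48 s, if anything falls off the work surface, if the arm or the gripper's body presses on something with over 40 N, if the wrist force passes 120 N, or if a joint passes its speed limit or range.

## Robot

A 6-joint arm with a two-finger parallel gripper is mounted at the origin on the work surface. World frame = base frame: x ahead of the robot, y to its left, z up, the work surface at z = 0. Lengths are in m, angles in rad, forces in N, time in s.
With the tool pointing down it reaches from about 0.275 to 0.85 m from the base axis. Payload 5.2 kg.
Tool frame: the origin (TCP) lies at the very end of the fingers, on their centre line; the grasp point (between the pads) lies robot.pinch_z behind it (robot.pinch_z is the distance from the TCP to the grasp point, in m); z points along the fingers, y is the direction in which the jaws open and shut (so a half turn about z gives the same grasp; the last joint's range is limited). The gripper opens to 85 mm and grips with 20 to 120 N. Pads are 22 mm wide; open, the fingers measure 114 mm over their backs; the gripper's body (76 mm by 85 mm) begins 54 mm behind the grasp point. The pads swing forward as they close: fully open they stand 13 mm farther back than shut.
Start: joints at [1.066, 0.259, 1.535, -0, 1.348, -0.203], TCP at [0.163, 0.525, 0.194] pointing down, gripper open.
Joint ranges: [-3.14, 3.14], [-0.91, 2.08], [0.19, 2.58], [-1.22, 4.36], [0.22, 2.71], [-3.12, 3.12]. Speed limits (rad/s): [2.57, 2.57, 3.14, 3.14, 3.14, 3.14].

## Interface

Orientations are given as a rotation vector (axis times angle).
In Python, from bench import robot, viewer gives the robot as it stands.
- The arm moves only by the tool apply_moves, never from a script. Its argument "steps" is a list of rows, each an object with "travel": the shift along the tool's x, y, z in cm, a list of three; "twist": the turn, a rotation vector about the tool's x, y, z in rad, a list of three; "jaw": the closure in counts, from 0 (fully open) to 255 (shut). In form: [{"travel": [x, y, z], "twist": [ax, ay, az], "jaw": jaw}, ...]. A call has 1 to 12 rows; each row shifts and turns the commanded pose from where the row before left it, along the tool's axes as they then stand; what a row does not reach is not made up. A row lasts 1/10 s, in which the tool goes at most 50 mm and 8.59 degrees, less where a joint would pass 70% of its speed; a pose out of reach is approached as far as the arm can. A call is refused whole if a number of a shift passes 5 or a number of a turn 0.15, either way. A call with a gripper value outside its range is refused whole. The fingers move at their own pace and stop on an object; "squeeze" is the grip in N (left out, the last holds). Time passes only in rows, so rows that do not move let the fingers close. It gives the time, the measured TCP pose, the force and the opening at its end, in the units of the state.
- robot.read_state(): the state, without advancing time (a new reading comes with each control period).
- viewer.camera(name): name is "scene" or "top" or "wrist"; returns a dict with "img" (384x512x3 uint8, red, green, blue), "fov_y" (degrees; the focal length in pixels is half the picture's height over the tangent of half this angle, whatever the lens; pixels are square), "cx", "cy" (the principal point, pixels), "k1" (the pictures are not rectified: a ray, as slopes to the right and down, at radius r is drawn at 1 + k1 r^2 times it, then the intrinsics apply), "position" and "rotation" of the camera in the world; the wrist camera has in their place "tool_from_camera" (4x4, takes a point from camera to tool coordinates, whose origin is the TCP and whose axes are the flange's). Camera axes: x right, y down, z forward; pixel columns grow to the right and rows downward; lengths in m; the calibration is good to about 2 mm. A picture is of the moment at which its call begins: read the wrist's pose just before it. There is no depth.
- robot.hand_in(): hands the job in, once; it reports no verdict.
The state is a dict: "time": time; "joint_pos": joint angles; "joint_vel": joint speeds; "tau": joint torques, N m; "tcp_pos": TCP position; "ee_rot": TCP orientation; "ft_force": force on the tool from outside, world axes, zero at the start; "ft_torque": the same for the moment, N m; "width": finger opening in m.
Only numpy, scipy, OpenCV 4.12 (cv2) and the standard library are available. Lean on these libraries where they do the work, as an engineer would, in place of code of your own. Each camera call takes 0.05 s, during which the arm holds its last target.

## Working session

There is one attempt and no reset: what is moved stays moved. The work goes in short steps, Python scripts to look and compute and a tool call to move; the robot and the scene stay as the last step left them, time stands still between calls to the robot, and variables do not carry over. Pictures are saved under pics/ and viewed, and the job is handed in when it is done.

Besides the shell and the picture viewer there is one more tool, called as name([rows], argument=value, ...), one row to a line, values as JSON. apply_moves: Moves the arm, as the interface text tells. Its arguments: {"type":"object","properties":{"steps":{"type":"array"},"squeeze":{"type":"number"}},"required":["steps"]}

```bash
ls; mkdir -p pics
cat > snap.py <<'E'
from bench import robot, viewer
import cv2,sys,pickle,numpy as np
def snap(name,fn):
    s=robot.read_state(); c=viewer.camera(name)
    cv2.imwrite('pics/%s.png'%fn,c['img'][:,:,::-1]); pickle.dump((s,c),open('pics/%s.pkl'%fn,'wb'))
    return s,c
E
python3 - <<'E'
from snap import *
for n in ['scene','top','wrist']:
    s,c=snap(n,n+'0')
    print(n,{k:v for k,v in c.items() if k!='img'})
print(s, robot.pinch_z)
E
```

```text
pics
scene {'fov_y': 55.91448338049194, 'cx': 254.45676431843953, 'cy': 187.65347307387438, 'k1': -0.08088301253810692, 'position': array([1.05650966, 0.70594149, 0.69459282]), 'rotation': array([-0.74902198, -2.4030671 ,  1.33528923])}
top {'fov_y': 55.82518586572467, 'cx': 252.96678232883968, 'cy': 191.6062476721937, 'k1': -0.04981938892403469, 'position': array([ 0.35815119, -0.08875033,  1.13940214]), 'rotation': array([-2.18404141,  2.13827014, -0.16509626])}
wrist {'fov_y': 61.02567895018771, 'cx': 256.23122002039725, 'cy': 194.48097796068475, 'k1': -0.05064921906772322, 'tool_from_camera': array([[-2.90154929e-04, -9.53529315e-01, -3.01300117e-01,
         7.62951308e-02],
       [ 9.99999293e-01,  7.07976686e-05, -1.18706351e-03,
         4.05483312e-04],
       [ 1.15323121e-03, -3.01300248e-01,  9.53528621e-01,
        -1.80910480e-01],
       [ 0.00000000e+00,  0.00000000e+00,  0.00000000e+00,
         1.00000000e+00]])}
{'time': 0.1, 'joint_pos': array([ 1.06617086e+00,  2.59278520e-01,  1.53597141e+00, -2.44475485e-05,
        1.34800550e+00, -2.02778481e-01]), 'joint_vel': array([-0.00107649, -0.00065197, -0.00310318, -0.00029145,  0.00081228,
        0.00101872]), 'tau': array([ 1.41278866e-03, -4.46974897e+01, -2.91244125e+01, -4.07603029e-04,
        6.44192129e-03,  1.52939617e-05]), 'tcp_pos': array([0.16321654, 0.52466155, 0.19285426]), 'ee_rot': array([-4.72250406e-01, -3.10533411e+00,  2.46273569e-03]), 'ft_force': array([-0.59015351,  0.79936803,  0.29171507]), 'ft_torque': array([0.0081653 , 0.00829526, 0.00732537]), 'width': 0.08523431849340136} 0.0187
```

View pics/scene0.png

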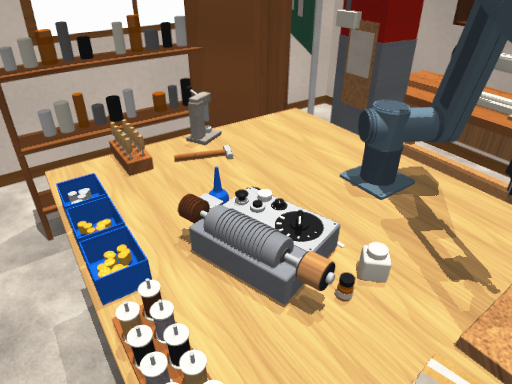

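View pics/top0.png

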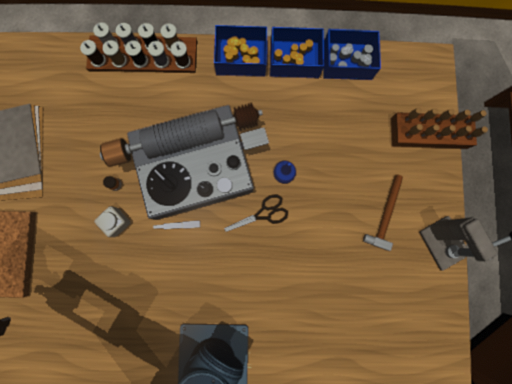

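View pics/wrist0.png

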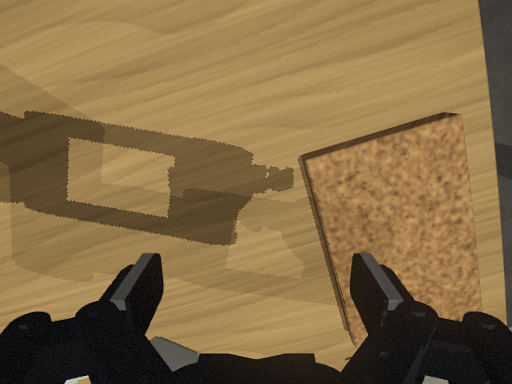

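The top view shows the burnisher with its scale disc near (169,183) and the other deck items on its right, at (205,188), (214,169), (225,185) and (233,162). I'll enlarge it and set up the projection helpers.

```bash
cat > geo.py <<'E'
import numpy as np,cv2,pickle
from scipy.spatial.transform import Rotation as R
def load(fn): return pickle.load(open('pics/%s.pkl'%fn,'rb'))
def campose(s,c):
    if 'position' in c: return R.from_rotvec(c['rotation']).as_matrix(),np.array(c['position'])
    T=np.eye(4);T[:3,:3]=R.from_rotvec(s['ee_rot']).as_matrix();T[:3,3]=s['tcp_pos']
    T=T@c['tool_from_camera'];return T[:3,:3],T[:3,3]
def K(c):
    f=192/np.tan(np.radians(c['fov_y'])/2)
    return np.array([[f,0,c['cx']],[0,f,c['cy']],[0,0,1]]),np.array([c['k1'],0,0,0.])
def ray(sc,px):
    s,c=sc;Rm,p=campose(s,c);k,d=K(c)
    u=cv2.undistortPoints(np.array([[px]],float),k,d)[0,0]
    v=Rm@np.array([u[0],u[1],1]);return p,v/np.linalg.norm(v)
def onz(sc,px,z):
    p,v=ray(sc,px);return p+v*(z-p[2])/v[2]
def proj(sc,P):
    s,c=sc;Rm,p=campose(s,c);k,d=K(c);q=(np.atleast_2d(P)-p)@Rm
    return cv2.projectPoints(q,np.zeros(3),np.zeros(3),k,d)[0][:,0]
def tri(obs):
    A=np.zeros((3,3));b=np.zeros(3);L=[ray(*o) for o in obs]
    for p,v in L:
        M=np.eye(3)-np.outer(v,v);A+=M;b+=M@p
    x=np.linalg.solve(A,b);return x,[np.linalg.norm((np.eye(3)-np.outer(v,v))@(x-p)) for p,v in L]
E
python3 - <<'E'
from geo import *
s,c=load('top0')
im=c['img'][95:225,95:275,::-1]
cv2.imwrite('pics/top0z.png',cv2.resize(im,None,fx=4.4,fy=4.4,interpolation=cv2.INTER_CUBIC))
s,c=load('scene0')
im=c['img'][150:310,160:360,::-1]
cv2.imwrite('pics/scene0z.png',cv2.resize(im,None,fx=3.7,fy=3.7,interpolation=cv2.INTER_CUBIC)[:600,:800])
t=load('top0')
for n,px,z in [('scale',(169,183),.097),('start?',(205,188),.117),('c',(225,185),.11),('s',(233,162),.13)]: print(n,onz(t,px,z))
E
```

```text
scale [0.51788978 0.13702429 0.097     ]
start? [0.5027547  0.02959609 0.117     ]
c [ 0.51373587 -0.02657727  0.11      ]
s [ 0.577266   -0.04846793  0.13      ]
```

View pics/top0z.png

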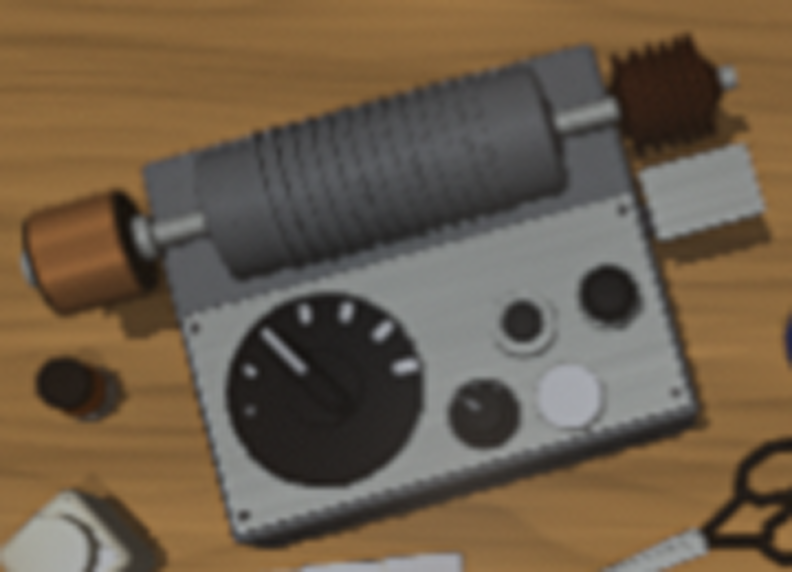

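View pics/scene0z.png

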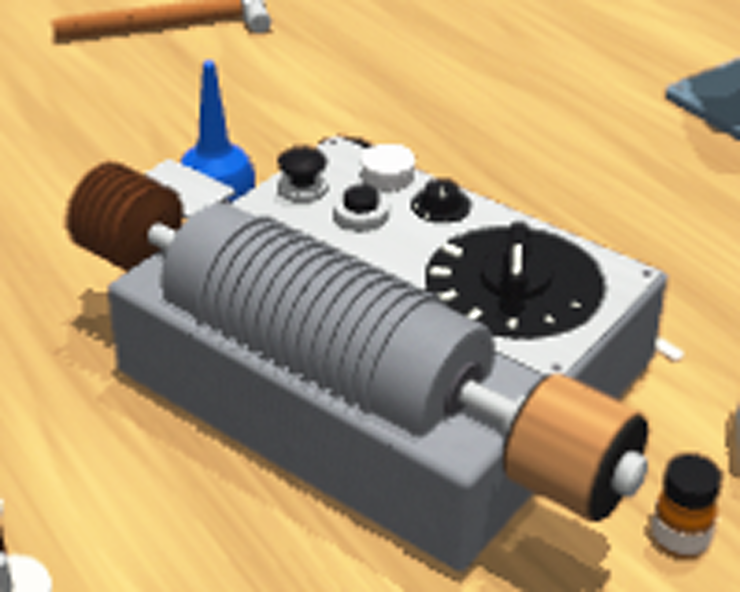

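Direction switch is near zoom (484,412), wax tin (570,396), start (524,322) in its collar, stop (608,294). The pointer appears to be at mark 3. I'll do a rough pose fit from the marks and plan a move to look with the wrist camera.

```bash
cat >> geo.py <<'E'
def rows(s,pos,rot,n):
    """n rows from the commanded pose s=(pos,rotvec) to pos,rot"""
    R0=R.from_rotvec(s[1]);p0=np.array(s[0]);R1=R.from_rotvec(rot);d=(R0.inv()*R1).as_rotvec()
    out=[];step=R.from_rotvec(d/n);Rc=R0
    for i in range(n):
        out.append((np.round(Rc.inv().apply((np.array(pos)-p0)/n)*100,2),np.round(d/n,4)));Rc=Rc*step
    return out
def down(az):
    """tool z down, tool x horizontal pointing opposite to azimuth az"""
    x=-np.array([np.cos(az),np.sin(az),0]);z=np.array([0,0,-1.]);y=np.cross(z,x)
    return R.from_matrix(np.c_[x,y,z]).as_rotvec()
E
cat > fit.py <<'E'
from geo import *
from scipy.optimize import least_squares
def fitscale(t,obs,z=.097,free=False):
    # obs: mark index->px ; unknown cx,cy,yaw(,z)
    def model(q):
        zz=q[3] if free else z
        return np.array([[q[0]+.048*np.cos(q[2]+np.radians(90-30*(i-1))),q[1]+.048*np.sin(q[2]+np.radians(90-30*(i-1))),zz] for i in obs])
    px=np.array(list(obs.values()),float)
    x0=[.518,.137,.26]+([z] if free else [])
    r=least_squares(lambda q:(proj(t,model(q))-px).ravel(),x0)
    return r.x,r.fun.reshape(-1,2)
E
python3 - <<'E'
from fit import *
t=load('top0');f=lambda a,b:(95+a/4.4-.4,95+b/4.4-.4)
q,r=fitscale(t,{1:f(250,410),2:f(250,371),4:f(305,313),5:f(346,312),6:f(382,330),7:f(405,367)})
print(q,r)
yaw=q[2]
for n,p,z in [('start',f(522,320),.117),('stop',f(608,292),.13),('dir',f(484,412),.113),('tin',f(570,396),.114),('ptr tip',f(264,331),.133)]:
    P=onz(t,p,z);d=P[:2]-q[:2];print(n,P,'rel scale in burnisher',[d@[np.cos(yaw),np.sin(yaw)],d@[-np.sin(yaw),np.cos(yaw)]])
s=t[0]
tgt=[.50,.10,.27]
for r in rows((s['tcp_pos'],s['ee_rot']),tgt,down(yaw),11): print(r)
E
```

```text
[0.52060294 0.13783369 0.3185151 ] [[ 1.41457518 -0.94368242]
 [ 1.41773842 -0.51911608]
 [ 0.52536339  0.8296646 ]
 [-0.29926192  0.77058888]
 [-1.08422474  0.60608029]
 [-1.97427108 -0.685524  ]]
start [0.56315984 0.00826675 0.117     ] rel scale in burnisher [np.float64(-0.00015840593170647242), np.float64(-0.13637689610865308)]
stop [ 0.58025545 -0.04776585  0.13      ] rel scale in burnisher [np.float64(-0.0014696656215190903), np.float64(-0.19494473643329915)]
dir [0.502613  0.0311748 0.113    ] rel scale in burnisher [np.float64(-0.05048602164993495), np.float64(-0.09566043310468576)]
tin [ 0.51423171 -0.0243436   0.114     ] rel scale in burnisher [np.float64(-0.056837672371906595), np.float64(-0.1520248208463937)]
ptr tip [0.54902681 0.17181078 0.133     ] rel scale in burnisher [np.float64(0.03763434468500945), np.float64(0.023366969515518112)]
(array([-4.07, -2.78, -0.7 ]), array([-0.0002, -0.0001, -0.0564]))
(array([-3.91, -3.  , -0.7 ]), array([-0.0002, -0.0001, -0.0564]))
(array([-3.73, -3.22, -0.7 ]), array([-0.0002, -0.0001, -0.0564]))
(array([-3.55, -3.42, -0.7 ]), array([-0.0002, -0.0001, -0.0564]))
(array([-3.35, -3.62, -0.7 ]), array([-0.0002, -0.0001, -0.0564]))
(array([-3.14, -3.8 , -0.7 ]), array([-0.0002, -0.0001, -0.0564]))
(array([-2.92, -3.97, -0.7 ]), array([-0.0002, -0.0001, -0.0564]))
(array([-2.69, -4.13, -0.7 ]), array([-0.0002, -0.0001, -0.0564]))
(array([-2.45, -4.27, -0.7 ]), array([-0.0002, -0.0001, -0.0564]))
(array([-2.21, -4.4 , -0.7 ]), array([-0.0002, -0.0001, -0.0564]))
(array([-1.96, -4.52, -0.7 ]), array([-0.0002, -0.0001, -0.0564]))
```

apply_moves([
  {"travel":[-4.07,-2.78,-0.7],"twist":[0,0,-0.0564],"jaw":255},
  {"travel":[-3.91,-3.0,-0.7],"twist":[0,0,-0.0564],"jaw":255},
  {"travel":[-3.73,-3.22,-0.7],"twist":[0,0,-0.0564],"jaw":255},
  {"travel":[-3.55,-3.42,-0.7],"twist":[0,0,-0.0564],"jaw":255},
  {"travel":[-3.35,-3.62,-0.7],"twist":[0,0,-0.0564],"jaw":255},
  {"travel":[-3.14,-3.8,-0.7],"twist":[0,0,-0.0564],"jaw":255},
  {"travel":[-2.92,-3.97,-0.7],"twist":[0,0,-0.0564],"jaw":255},
  {"travel":[-2.69,-4.13,-0.7],"twist":[0,0,-0.0564],"jaw":255},
  {"travel":[-2.45,-4.27,-0.7],"twist":[0,0,-0.0564],"jaw":255},
  {"travel":[-2.21,-4.4,-0.7],"twist":[0,0,-0.0564],"jaw":255},
  {"travel":[-1.96,-4.52,-0.7],"twist":[0,0,-0.0564],"jaw":255},
  {"travel":[0,0,0],"twist":[0,0,0],"jaw":255},
])

```text
time: 1.35
tcp_pos: [0.504, 0.0955, 0.2706]
ee_rot: [-0.491, 3.102, -0.004]
ft_force: [-0.9, 0.1, 0.4]
width: -0.0
```

Run:
```python
from snap import *
s,c=snap('wrist','w1')
print(s['time'],s['tcp_pos'],s['ee_rot'],s['joint_pos'],s['width'],s['ft_force'])
cv2.imwrite('pics/w1z.png',cv2.resize(c['img'][:,:,::-1],(800,600),interpolation=cv2.INTER_CUBIC))
```

```text
1.35 [0.50398557 0.09545101 0.27062206] [-0.49056579  3.10151549 -0.00382257] [-0.02889568  0.14866692  1.48700573 -0.00211713  1.5039784  -1.913293  ] -2.103648985055576e-05 [-0.85441955  0.14868852  0.3904387 ]
```

View pics/w1z.png

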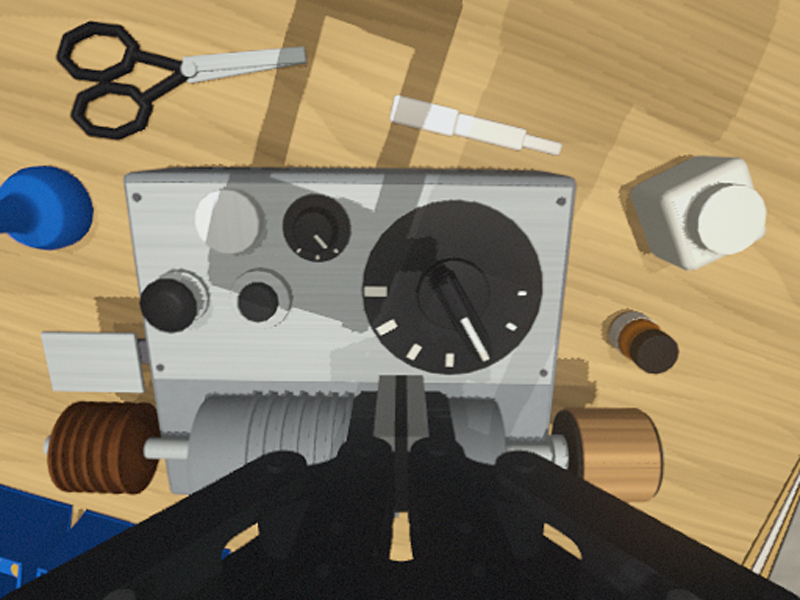

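Wrist view: scale disc centred at about (453,287) of the zoom. Marks 1 (522,293), 2 (511,327), 4 (449,360), 5 (414,353), 6 (386,327) and 7 (375,292) are visible, and the pointer lies over mark 3 at (485,358). Start button is at (258,302), stop (168,305), direction switch (316,228), wax tin (228,222).

```bash
cat > blobs.py <<'E'
from fit import *
def refine(img,px,rad=7,bright=True):
    g=img.astype(float).mean(2);x0,y0=int(round(px[0])),int(round(px[1]))
    w=g[y0-rad:y0+rad+1,x0-rad:x0+rad+1];w=np.clip(w-np.percentile(w,50)-.35*(w.max()-np.percentile(w,50)),0,None)
    yy,xx=np.mgrid[-rad:rad+1,-rad:rad+1];return (x0+(w*xx).sum()/w.sum(),y0+(w*yy).sum()/w.sum())
E
python3 - <<'E'
from blobs import *
t=load('w1');k=.64
o={1:(522,293),2:(511,327),4:(449,360),5:(414,353),6:(386,327),7:(375,292)}
o={i:refine(t[1]['img'],(a*k-.2,b*k-.2)) for i,(a,b) in o.items()}
print(o)
for fr in (False,True):
    q,r=fitscale(t,o,free=fr);print(q);print(np.round(r,2))
q,_=fitscale(t,o);yaw=q[2]
B=lambda P:[(P[:2]-q[:2])@[np.cos(yaw),np.sin(yaw)],(P[:2]-q[:2])@[-np.sin(yaw),np.cos(yaw)]]
for n,p,z in [('start',(258,302),.117),('stop',(168,305),.13),('dir',(316,228),.113),('tin',(228,222),.114),('tip line end',(485,358),.133),('TL',(126,176),.095),('TR',(575,180),.095)]:
    P=onz(t,(p[0]*k-.2,p[1]*k-.2),z);print(n,P,B(P))
E
```

```text
{1: (np.float64(333.79622785085337), np.float64(187.34125991955648)), 2: (np.float64(326.7869143559623), np.float64(208.59346400764923)), 4: (np.float64(287.3344676537668), np.float64(230.0439126814611)), 5: (np.float64(264.25018074634335), np.float64(225.22382267702326)), 6: (np.float64(246.87655235567078), np.float64(209.2387978310749)), 7: (np.float64(239.82921701862173), np.float64(186.1792733043089))}
[0.52105631 0.13665755 0.32162769]
[[-4.63  1.18]
 [-4.38 -0.17]
 [-1.2  -2.25]
 [ 1.55 -2.35]
 [ 3.76 -0.33]
 [ 4.86  2.89]]
[0.50992516 0.12995832 0.31963106 0.1326669 ]
[[ 0.64 -0.69]
 [-0.02  0.2 ]
 [-0.92  0.15]
 [-0.39 -0.51]
 [ 0.13 -0.06]
 [ 0.52  0.9 ]]
start [0.5612919  0.00935342 0.117     ] [np.float64(-0.0020698660328158074), np.float64(-0.1334951631784624)]
stop [ 0.57720588 -0.04585123  0.13      ] [np.float64(-0.004422725581104737), np.float64(-0.19089962251450937)]
dir [0.50019724 0.03383351 0.113     ] [np.float64(-0.05229328866113109), np.float64(-0.09095765709891544)]
tin [ 0.51411379 -0.02327279  0.114     ] [np.float64(-0.0571422960111899), np.float64(-0.14953484591882368)]
tip line end [0.54617597 0.16852613 0.133     ] [np.float64(0.03390559804170664), np.float64(0.022293825469277894)]
TL [ 0.50915636 -0.10417127  0.095     ] [np.float64(-0.08741843284781528), np.float64(-0.2247179221489239)]
TR [0.41675489 0.192014   0.095     ] [np.float64(-0.08145427225812629), np.float64(0.0854887382885225)]
```

apply_moves([
  {"travel":[3,4,0],"twist":[0,0,0],"jaw":255},
  {"travel":[3,4,0],"twist":[0,0,0],"jaw":255},
  {"travel":[0,0,0],"twist":[0,0,0],"jaw":255},
  {"travel":[0,0,0],"twist":[0,0,0],"jaw":255},
])

```text
time: 1.8
tcp_pos: [0.4169, 0.159, 0.2709]
ee_rot: [-0.503, 3.1, -0.0]
ft_force: [-0.1, 0.9, 0.1]
width: -0.0002
```

Run:
```python
from snap import *
s,c=snap('wrist','w2')
print(s['time'],s['tcp_pos'],s['ee_rot'],s['ft_force'])
cv2.imwrite('pics/w2z.png',cv2.resize(c['img'][:,:,::-1],(800,600),interpolation=cv2.INTER_CUBIC))
```

```text
1.8 [0.41688988 0.1589903  0.27086096] [-5.02836132e-01  3.10035208e+00 -2.15271498e-05] [-0.05839424  0.89542339  0.10044404]
```

View pics/w2z.png

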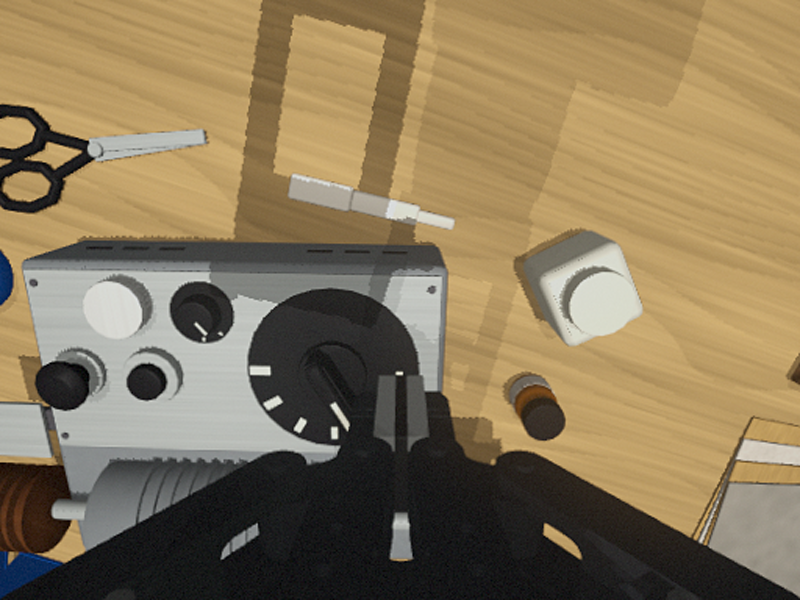

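Run:
```python
from blobs import *
k=.64
def ob(t,o,k,off=(0,0),rad=7):
    return {i:refine(t[1]['img'],(off[0]+a*k-.2,off[1]+b*k-.2),rad) for i,(a,b) in o.items()}
T=[load('w1'),load('w2'),load('top0'),load('scene0')]
O=[ob(T[0],{1:(522,293),2:(511,327),4:(449,360),5:(414,353),6:(386,327),7:(375,292)},k),
   ob(T[1],{7:(260,371),6:(270,405),5:(300,426),4:(334,433)},k),
   ob(T[2],{1:(250,410),2:(250,371),4:(305,313),5:(346,312),6:(382,330),7:(405,367)},1/4.4,(95,95),3),
   ob(T[3],{7:(453,249),6:(437,271),5:(446,295),4:(472,314),2:(546,318),1:(577,304)},1/3.7,(160,150),3)]
def model(q,ids): 
    a=q[2]+np.radians(90-30*(np.array(ids)-1));return np.c_[q[0]+q[4]*np.cos(a),q[1]+q[4]*np.sin(a),np.full(len(a),q[3])]
def res(q,sel=range(4)): return np.concatenate([(proj(T[i],model(q,list(O[i])))-np.array(list(O[i].values()))).ravel()*w for i,w in [(0,1),(1,1),(2,2),(3,2)] if i in sel])
for sel in [(0,1,2,3),(0,1),(2,3),(0,),(2,),(3,)]:
    r=least_squares(lambda q:res(q,sel),[.518,.137,.3,.1,.05]);print(sel,np.round(r.x,4),'rms',np.sqrt(np.mean(r.fun**2)).round(2))
r=least_squares(res,[.518,.137,.3,.1,.05]);print(np.round(r.fun.reshape(-1,2),1).tolist())
# triangulate things
Z=lambda i,a,b:(T[i],{0:(a*k-.2,b*k-.2),1:(a*k-.2,b*k-.2),2:(95+a/4.4-.4,95+b/4.4-.4),3:(160+a/3.7-.4,150+b/3.7-.4)}[i])
for n,L in {'start':[(0,258,302),(1,147,382),(2,522,320),(3,361,193)],'stop':[(0,168,305),(1,62,385),(2,608,292),(3,302,158)],'dir':[(0,316,228),(1,201,310),(2,484,412)],
  'line end':[(0,485,358),(2,264,331),(3,518,228)]}.items():
    print(n,tri([Z(*l) for l in L]),tri([Z(*l) for l in L if l[0]<2]) if n!='line end' else '')
```

```text
(0, 1, 2, 3) [0.5183 0.1362 0.325  0.0981 0.0536] rms 0.8
(0, 1) [0.5178 0.1356 0.3263 0.1001 0.0533] rms 0.86
(2, 3) [0.5183 0.1367 0.324  0.098  0.0534] rms 0.66
(0,) [0.5117 0.1313 0.3196 0.1253 0.0491] rms 0.53
(2,) [0.4908 0.0981 0.3223 0.2771 0.0439] rms 0.41
(3,) [1.0217 0.6691 0.3246 0.656  0.0035] rms 0.79
[[1.1, -1.1], [0.5, 0.0], [-0.6, 0.3], [-0.3, -0.2], [-0.0, 0.2], [0.2, 1.0], [0.9, 0.6], [2.0, -1.5], [0.7, -0.9], [-1.3, 1.2], [-0.0, 0.9], [-0.1, -0.1], [0.8, -0.7], [1.0, -0.5], [0.7, -0.2], [0.1, -0.6], [0.4, 1.6], [0.0, 0.5], [-0.3, -1.3], [-1.2, -0.6], [0.1, -0.2], [0.5, -1.0]]
start (array([0.5626027 , 0.00857369, 0.11557578]), [np.float64(0.0008402154283612374), np.float64(0.0006901100170840322), np.float64(0.0008470359226346557), np.float64(0.0009024047884925955)]) (array([0.56179975, 0.00914513, 0.11574839]), [np.float64(3.4297555779520246e-05), np.float64(3.4297555779526256e-05)])
stop (array([ 0.58033934, -0.04794362,  0.12455906]), [np.float64(0.0006028025417748992), np.float64(0.0006970727961917296), np.float64(0.0011547522596395837), np.float64(0.0005154410313186142)]) (array([ 0.57993612, -0.0480978 ,  0.12395269]), [np.float64(2.9028966495089687e-05), np.float64(2.9028966495161583e-05)])
dir (array([0.50346027, 0.03200511, 0.09700089]), [np.float64(1.0119957682078833e-05), np.float64(0.0017234402997462336), np.float64(0.0017186612117636266)]) (array([0.50338735, 0.03112442, 0.09492311]), [np.float64(0.0008204568255383294), np.float64(0.0008204568255382808)])
line end (array([0.53956909, 0.16149404, 0.163145  ]), [np.float64(0.004329856158239395), np.float64(0.004315627686346034), np.float64(0.0008602246546967804)])
```

```bash
cat > plan.py <<'E'
from geo import *
C=np.array([.518,.1362]);YAW=.325
def pose(phi,t,z,r=.032):
    u=np.array([np.cos(phi),np.sin(phi)]);n=np.array([-u[1],u[0]])
    return np.r_[C+r*u+t*n,z],down(phi)
def az(m): return YAW+np.radians(90-30*(m-1))
E
python3 - <<'E'
from snap import *
from plan import *
s,c=snap('wrist','w3');s=robot.read_state();print(s['time'],s['tcp_pos'],s['ee_rot'])
w1=(s['tcp_pos'],s['ee_rot'])
P,Q=pose(az(3),.030,.20);print(P,Q)
for r in rows(w1,P,Q,5): print(r)
E
```

```text
1.9 [0.41838684 0.15799442 0.27070007] [-4.99538577e-01  3.10104299e+00 -3.47570163e-04]
[0.51664248 0.18004241 0.2       ] [ 1.29333839 -2.86301942 -0.        ]
(array([-2.  , -0.2 ,  1.42]), array([-1.000e-04,  1.000e-04, -1.058e-01]))
(array([-1.97, -0.41,  1.41]), array([-1.000e-04,  1.000e-04, -1.058e-01]))
(array([-1.92, -0.61,  1.41]), array([-1.000e-04,  1.000e-04, -1.058e-01]))
(array([-1.84, -0.81,  1.41]), array([-1.000e-04,  1.000e-04, -1.058e-01]))
(array([-1.75, -1.  ,  1.41]), array([-1.000e-04,  1.000e-04, -1.058e-01]))
```

apply_moves([
  {"travel":[-2.0,-0.2,1.4],"twist":[0,0,-0.106],"jaw":255},
  {"travel":[-1.97,-0.41,1.4],"twist":[0,0,-0.106],"jaw":255},
  {"travel":[-1.92,-0.61,1.4],"twist":[0,0,-0.106],"jaw":255},
  {"travel":[-1.84,-0.81,1.4],"twist":[0,0,-0.106],"jaw":255},
  {"travel":[-1.75,-1.0,1.4],"twist":[0,0,-0.106],"jaw":255},
  {"travel":[0,0,0],"twist":[0,0,0],"jaw":255},
  {"travel":[0,0,0],"twist":[0,0,0],"jaw":255},
  {"travel":[0,0,0],"twist":[0,0,0],"jaw":255},
  {"travel":[0,0,0],"twist":[0,0,0],"jaw":255},
])

```text
time: 2.8
tcp_pos: [0.5164, 0.1796, 0.2016]
ee_rot: [-1.291, 2.863, -0.001]
ft_force: [0.1, -0.3, -0.3]
width: -0.0002
```

Run:
```python
from snap import *
from plan import *
s,c=snap('wrist','w4');print(s['time'],s['tcp_pos'],s['ee_rot'],s['ft_force'])
im=cv2.resize(c['img'][:,:,::-1],(800,600),interpolation=cv2.INTER_CUBIC)
# overlay predicted scale/pointer
pts=[np.r_[C,.098]]+[np.r_[C+.0536*np.array([np.cos(az(m)),np.sin(az(m))]),.098] for m in range(1,8)]+[np.r_[C+.044*np.array([np.cos(az(3)),np.sin(az(3))]),.134]]
for p in proj((s,c),np.array(pts)): cv2.circle(im,(int(p[0]/.64),int(p[1]/.64)),3,(0,0,255),1)
cv2.imwrite('pics/w4z.png',im)
s=robot.read_state()
print(s['tcp_pos'],s['ee_rot'])
P,Q=pose(az(3),.030,.113)
for r in rows((s['tcp_pos'],s['ee_rot']),P,Q,3): print(r)
```

```text
2.8 [0.51638224 0.17962246 0.20158418] [-1.29104446e+00  2.86263100e+00 -6.14122606e-04] [ 0.12059248 -0.25482779 -0.32174701]
[0.51639179 0.17968975 0.20156711] [-1.29156332e+00  2.86231174e+00 -6.75273537e-04]
(array([-0.01,  0.  ,  2.95]), array([-0.0003,  0.0004, -0.0003]))
(array([-0.01,  0.  ,  2.95]), array([-0.0003,  0.0004, -0.0003]))
(array([-0.01,  0.  ,  2.95]), array([-0.0003,  0.0004, -0.0003]))
```

View pics/w4z.png

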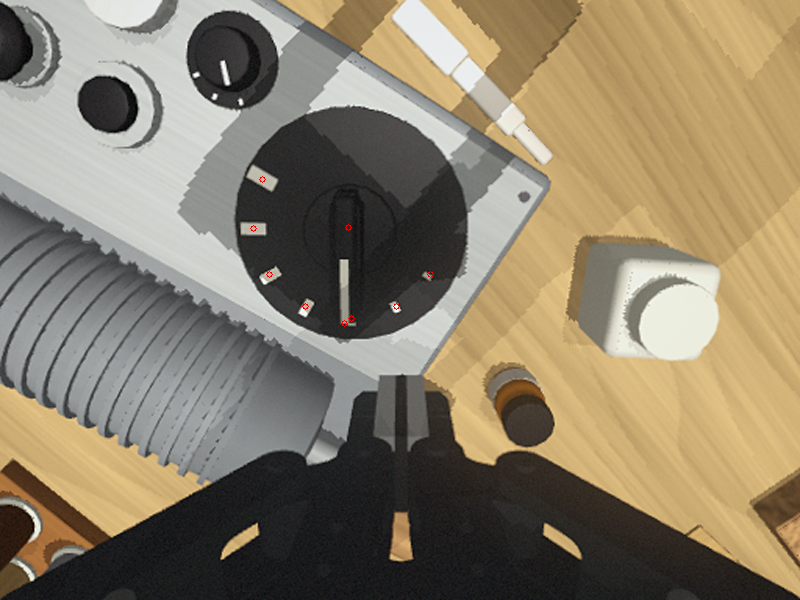

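The model overlay sits on the marks, and the pointer is at mark 3 with its tip at (345,322). I'll descend beside it.

apply_moves([
  {"travel":[0,0,3],"twist":[0,0,0],"jaw":255},
  {"travel":[0,0,3],"twist":[0,0,0],"jaw":255},
  {"travel":[0,0,2],"twist":[0,0,0],"jaw":255},
  {"travel":[0,0,0.8],"twist":[0,0,0],"jaw":255},
  {"travel":[0,0,0],"twist":[0,0,0],"jaw":255},
  {"travel":[0,0,0],"twist":[0,0,0],"jaw":255},
  {"travel":[0,0,0],"twist":[0,0,0],"jaw":255},
])

```text
time: 3.55
tcp_pos: [0.5176, 0.1799, 0.1142]
ee_rot: [-1.292, 2.861, -0.001]
ft_force: [0.9, 0.9, -0.5]
width: 0.0001
```

Run:
```python
from snap import *
from plan import *
s,c=snap('wrist','w5');print(s['time'],s['tcp_pos'],s['ee_rot'],s['ft_force'])
im=cv2.resize(c['img'][:,:,::-1],(800,600),interpolation=cv2.INTER_CUBIC)
cv2.imwrite('pics/w5z.png',im)
```

```text
3.55 [0.5175682  0.17992416 0.11418453] [-1.29214083e+00  2.86056061e+00 -1.27756477e-03] [ 0.86798822  0.86970497 -0.46178744]
```

View pics/w5z.png

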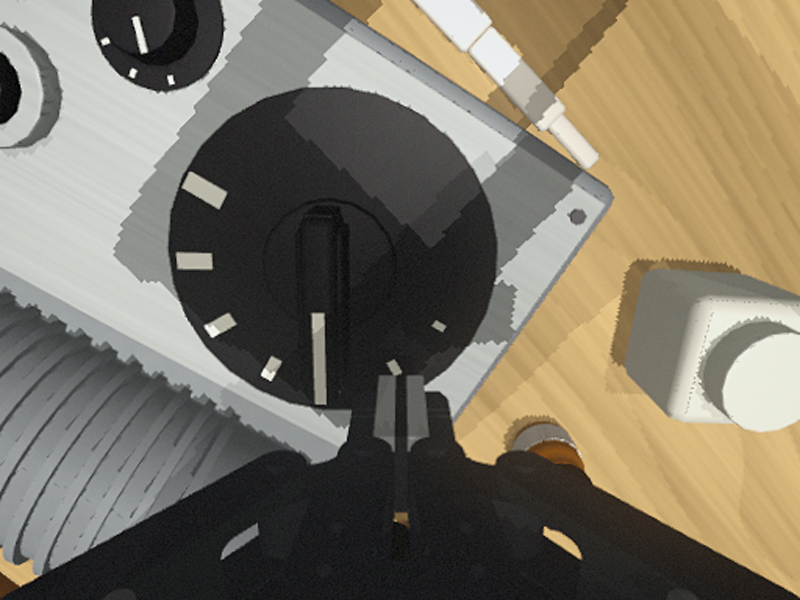

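apply_moves([
  {"travel":[0,-0.3,0],"twist":[0,0,0],"jaw":255},
  {"travel":[0,-0.3,0],"twist":[0,0,0],"jaw":255},
  {"travel":[0,-0.3,0],"twist":[0,0,0],"jaw":255},
  {"travel":[0,-0.3,0],"twist":[0,0,0],"jaw":255},
  {"travel":[0,0,0],"twist":[0,0,0],"jaw":255},
  {"travel":[0,0,0],"twist":[0,0,0],"jaw":255},
])

```text
time: 4.2
tcp_pos: [0.5255, 0.1717, 0.1125]
ee_rot: [1.293, -2.863, -0.0]
ft_force: [-1.0, 0.8, -0.7]
width: -0.0002
```

Run:
```python
from snap import *
from plan import *
s,c=snap('wrist','w6');print(s['time'],s['tcp_pos'],s['ee_rot'],s['ft_force'])
im=cv2.resize(c['img'][:,:,::-1],(800,600),interpolation=cv2.INTER_CUBIC)
cv2.imwrite('pics/w6z.png',im)
```

```text
4.2 [0.52546799 0.17170632 0.1124769 ] [ 1.29278460e+00 -2.86293530e+00 -2.38746319e-04] [-0.99249474  0.8170433  -0.66593758]
```

View pics/w6z.png

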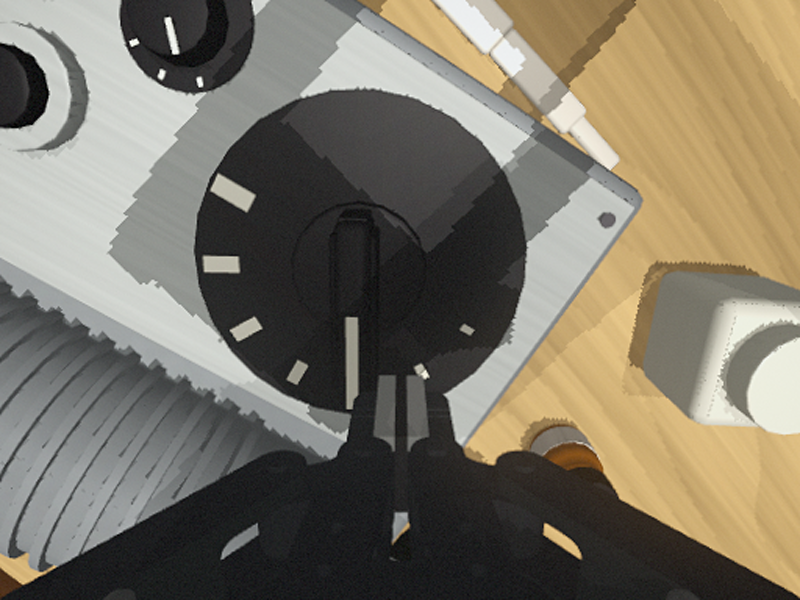

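apply_moves([
  {"travel":[-0.09,-0.16,0],"twist":[0,0,0.05],"jaw":255},
  {"travel":[-0.09,-0.16,0],"twist":[0,0,0.05],"jaw":255},
  {"travel":[-0.09,-0.16,0],"twist":[0,0,0.05],"jaw":255},
  {"travel":[-0.09,-0.16,0],"twist":[0,0,0.05],"jaw":255},
  {"travel":[-0.09,-0.16,0],"twist":[0,0,0.05],"jaw":255},
  {"travel":[0,0,0],"twist":[0,0,0],"jaw":255},
  {"travel":[0,0,0],"twist":[0,0,0],"jaw":255},
])

```text
time: 4.95
tcp_pos: [0.534, 0.1691, 0.1125]
ee_rot: [0.928, -3.001, -0.0]
ft_force: [-0.4, -0.0, 0.3]
width: 0.0002
```

Run:
```python
from snap import *
from plan import *
s,c=snap('wrist','w7');print(s['time'],s['tcp_pos'],s['ee_rot'],s['ft_force'])
im=cv2.resize(c['img'][:,:,::-1],(800,600),interpolation=cv2.INTER_CUBIC)
cv2.imwrite('pics/w7z.png',im)
```

```text
4.95 [0.53402523 0.16908526 0.11253451] [ 9.28281564e-01 -3.00102213e+00 -1.10285782e-04] [-0.36254515 -0.0438568   0.27108271]
```

View pics/w7z.png

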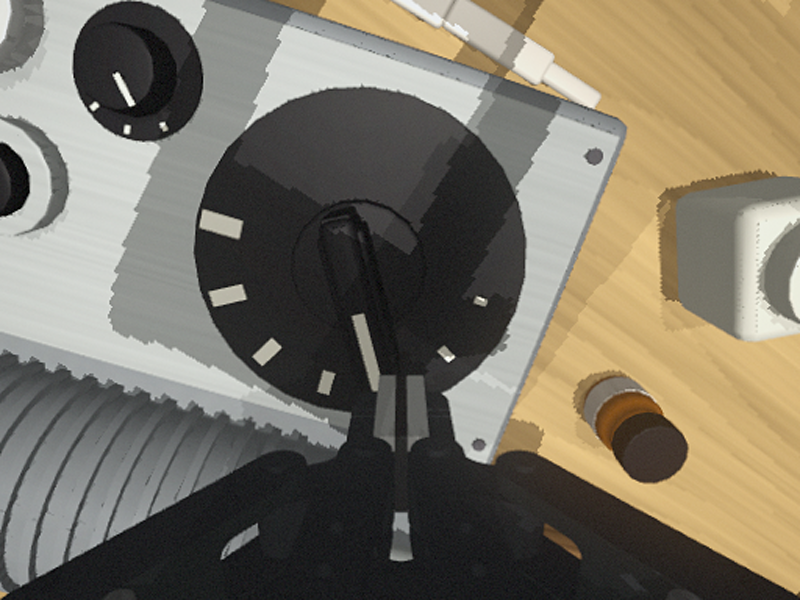

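The pointer is still at mark 3 and the finger is only just reaching it. I'll push on.

apply_moves([
  {"travel":[-0.09,-0.16,0],"twist":[0,0,0.05],"jaw":255},
  {"travel":[-0.09,-0.16,0],"twist":[0,0,0.05],"jaw":255},
  {"travel":[-0.09,-0.16,0],"twist":[0,0,0.05],"jaw":255},
  {"travel":[-0.09,-0.16,0],"twist":[0,0,0.05],"jaw":255},
  {"travel":[0,0,0],"twist":[0,0,0],"jaw":255},
  {"travel":[0,0,0],"twist":[0,0,0],"jaw":255},
])

```text
time: 5.6
tcp_pos: [0.5404, 0.1654, 0.1126]
ee_rot: [0.625, -3.079, -0.0]
ft_force: [0.1, -0.1, 0.1]
width: 0.0001
```

Run:
```python
from snap import *
from plan import *
s,c=snap('wrist','w8');print(s['time'],s['tcp_pos'],s['ee_rot'],s['ft_force'])
im=cv2.resize(c['img'][:,:,::-1],(800,600),interpolation=cv2.INTER_CUBIC)
cv2.imwrite('pics/w8z.png',im)
```

```text
5.6 [0.54038175 0.16535491 0.11260633] [ 6.24731628e-01 -3.07874249e+00 -7.78321810e-05] [ 0.0625861  -0.06458296  0.06876168]
```

View pics/w8z.png

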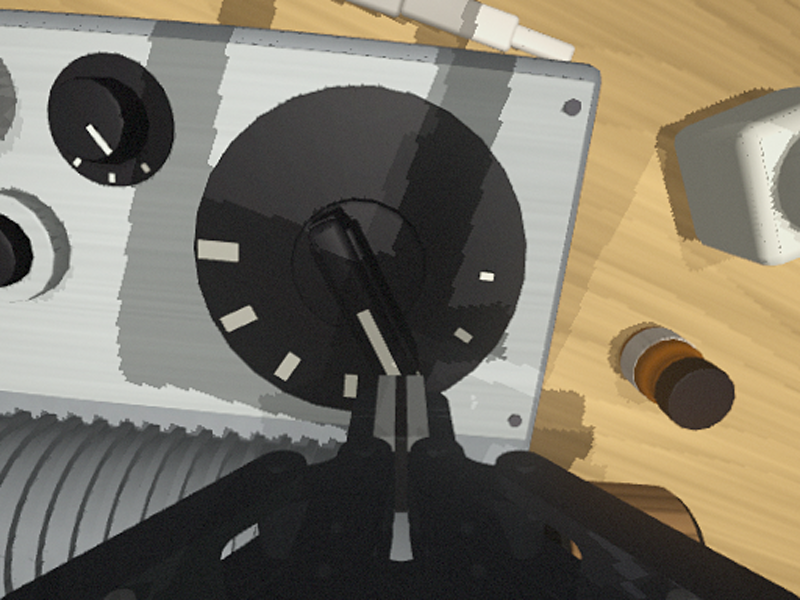

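```bash
cat > ov.py <<'E'
from plan import *
def overlay(fn,angs,out):
    sc=load(fn);im=cv2.resize(sc[1]['img'][:,:,::-1],(800,600),interpolation=cv2.INTER_CUBIC)
    for a,col in zip(angs,[(0,0,255),(0,255,0),(255,128,0),(0,255,255)]):
        u=np.array([np.cos(a),np.sin(a)]);n=np.array([-u[1],u[0]])
        P=[np.r_[C+x*u+y*n,.134] for x,y in [(-.024,-.006),(0,-.008),(.044,-.006),(.044,.006),(0,.008),(-.024,.006)]]
        cv2.polylines(im,[(proj(sc,np.array(P))/.64).astype(int)],True,col,1)
    m=[np.r_[C+.0536*np.array([np.cos(az(i)),np.sin(az(i))]),.098] for i in range(1,8)]
    for p in proj(sc,np.array(m))/.64: cv2.circle(im,tuple(p.astype(int)),3,(0,0,255),1)
    p=proj(sc,sc[0]['tcp_pos'])[0]/.64;cv2.drawMarker(im,tuple(p.astype(int)),(255,0,255),0,12)
    cv2.imwrite('pics/%s.png'%out,im)
E
python3 -c "
from ov import *
overlay('w8',[az(3),az(3.5),az(4)],'w8o')"
```

```text
(no output)
```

View pics/w8o.png

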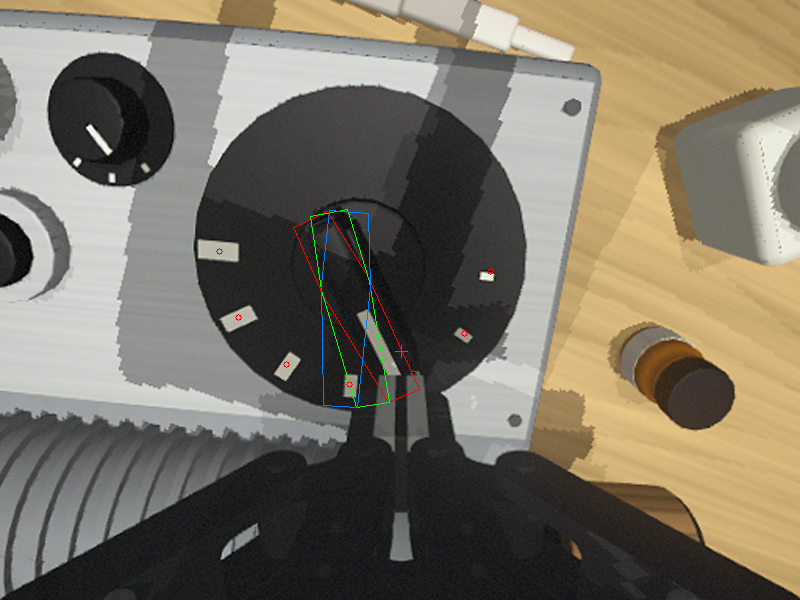

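The pointer matches mark 3 (red outline), so it hasn't moved. The reported TCP (magenta) projects onto the handle, but the visible fingertip ends at row 375. I need to see where the fingertips really are, so I'll check the scene camera.

Run:
```python
from snap import *
from geo import *
s,c=snap('scene','s9')
p=proj((s,c),s['tcp_pos'])[0];print(p)
x,y=int(p[0])-100,int(p[1])-110
im=cv2.resize(c['img'][y:y+150,x:x+200,::-1],None,fx=4,fy=4,interpolation=cv2.INTER_CUBIC)
cv2.drawMarker(im,(int((p[0]-x)*4),int((p[1]-y)*4)),(255,0,255),0,14)
cv2.imwrite('pics/s9z.png',im)
w=load('w8')[1]['img'][200:330,180:340,::-1]
cv2.imwrite('pics/w8f.png',cv2.convertScaleAbs(cv2.resize(w,None,fx=4.5,fy=4.5,interpolation=cv2.INTER_CUBIC),alpha=2.5))
```

```text
[299.19244425 228.22525953]
```

View pics/s9z.png

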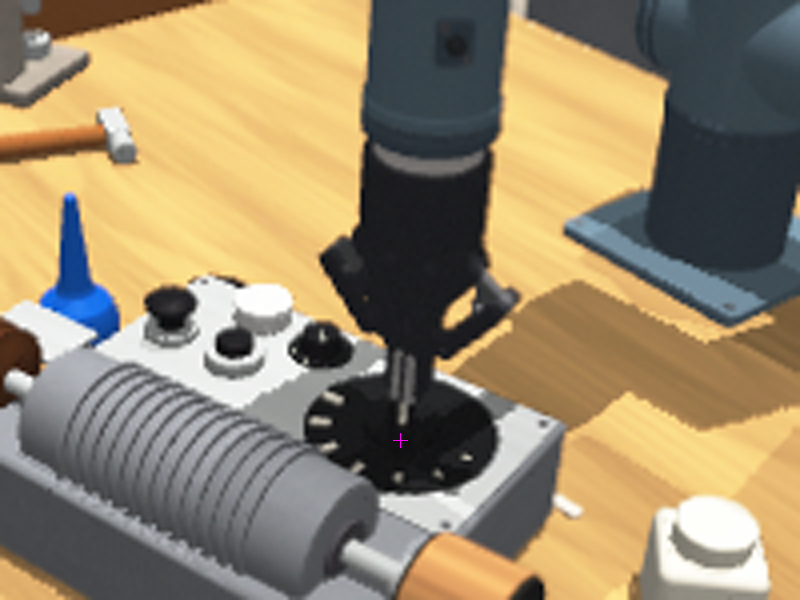

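View pics/w8f.png

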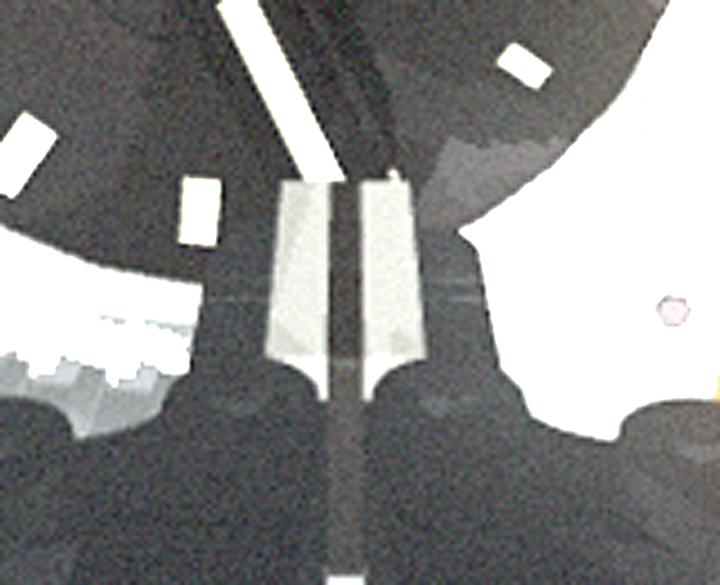

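Run:
```python
from geo import *
sc=load('s9');c=sc[1]['img']
im=cv2.convertScaleAbs(cv2.resize(c[180:250,260:350,::-1],None,fx=8,fy=8,interpolation=cv2.INTER_NEAREST),alpha=2.0)
Rm=R.from_rotvec(sc[0]['ee_rot']).as_matrix();t=sc[0]['tcp_pos']
for z in (0,-.01,-.02,-.03,-.04):
    p=(proj(sc,t+Rm@[0,0,z])[0]-[260,180]+.5)*8
    cv2.drawMarker(im,tuple(p.astype(int)),(255,0,255),0,8)
cv2.imwrite('pics/s9f.png',im)
```

```text
(no output)
```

View pics/s9f.png

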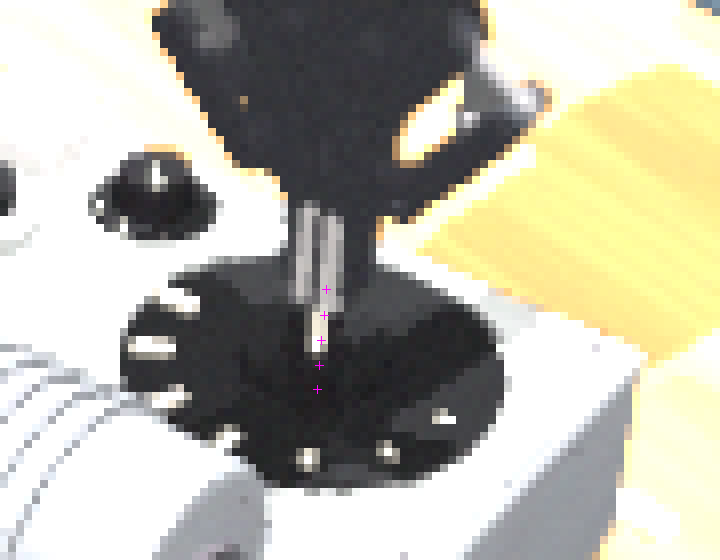

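Both cameras agree that the shut fingertips end about 30 mm short of the reported TCP, around the third or fourth marker. The real tip is therefore at z≈0.143 and has been passing above the handle, whose top is at 0.134. This explains why there was no force and no motion. I'll back off to the side, lower in stages, and re-check against the pictures.

Run:
```python
from bench import robot
from plan import *
s=robot.read_state();print(s['time'],s['tcp_pos'])
P,Q=pose(az(3),.036,.113)
for r in rows((s['tcp_pos'],s['ee_rot']),P,Q,5): print(r)
```

```text
5.7 [0.54037449 0.16537611 0.11261248]
(array([ 0.38,  0.56, -0.01]), array([ 0.    , -0.    , -0.0897]))
(array([ 0.32,  0.59, -0.01]), array([ 0.    , -0.    , -0.0897]))
(array([ 0.27,  0.62, -0.01]), array([ 0.    , -0.    , -0.0897]))
(array([ 0.21,  0.64, -0.01]), array([ 0.    , -0.    , -0.0897]))
(array([ 0.15,  0.66, -0.01]), array([ 0.    , -0.    , -0.0897]))
```

apply_moves([
  {"travel":[0.38,0.56,0],"twist":[0,0,-0.09],"jaw":255},
  {"travel":[0.32,0.59,0],"twist":[0,0,-0.09],"jaw":255},
  {"travel":[0.27,0.62,0],"twist":[0,0,-0.09],"jaw":255},
  {"travel":[0.21,0.64,0],"twist":[0,0,-0.09],"jaw":255},
  {"travel":[0.15,0.66,0],"twist":[0,0,-0.09],"jaw":255},
  {"travel":[0,0,0],"twist":[0,0,0],"jaw":255},
  {"travel":[0,0,0.5],"twist":[0,0,0],"jaw":255},
  {"travel":[0,0,0.5],"twist":[0,0,0],"jaw":255},
  {"travel":[0,0,0.5],"twist":[0,0,0],"jaw":255},
  {"travel":[0,0,0],"twist":[0,0,0],"jaw":255},
  {"travel":[0,0,0],"twist":[0,0,0],"jaw":255},
])

```text
time: 6.8
tcp_pos: [0.5123, 0.1837, 0.0973]
ee_rot: [1.292, -2.863, -0.0]
ft_force: [-0.7, 0.7, 0.6]
width: 0.0003
```

```bash
cat > look.py <<'E'
from snap import *
from geo import *
def look(tag):
    s,c=snap('wrist','w'+tag)
    cv2.imwrite('pics/w%sz.png'%tag,cv2.convertScaleAbs(cv2.resize(c['img'][:,:,::-1],(800,600),interpolation=cv2.INTER_CUBIC),alpha=1.5))
    sc=snap('scene','s'+tag);c=sc[1]['img']
    im=cv2.convertScaleAbs(cv2.resize(c[180:250,260:350,::-1],None,fx=8,fy=8,interpolation=cv2.INTER_NEAREST),alpha=2.0)
    Rm=R.from_rotvec(sc[0]['ee_rot']).as_matrix();t=sc[0]['tcp_pos']
    for z in (0,-.01,-.02,-.03,-.04):
        p=(proj(sc,t+Rm@[0,0,z])[0]-[260,180]+.5)*8
        cv2.drawMarker(im,tuple(p.astype(int)),(255,0,255),0,8)
    cv2.imwrite('pics/s%sf.png'%tag,im)
    print(s['time'],s['tcp_pos'],s['ft_force'])
E
python3 -c "
from look import *
look('10')"
```

```text
6.8 [0.51229018 0.18373765 0.09725095] [-0.70203331  0.74538508  0.58367647]
```

View pics/s10f.png

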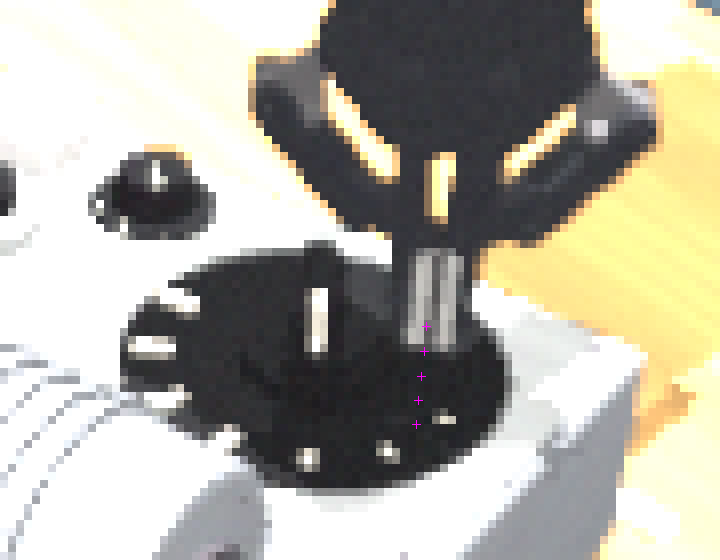

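View pics/w10z.png

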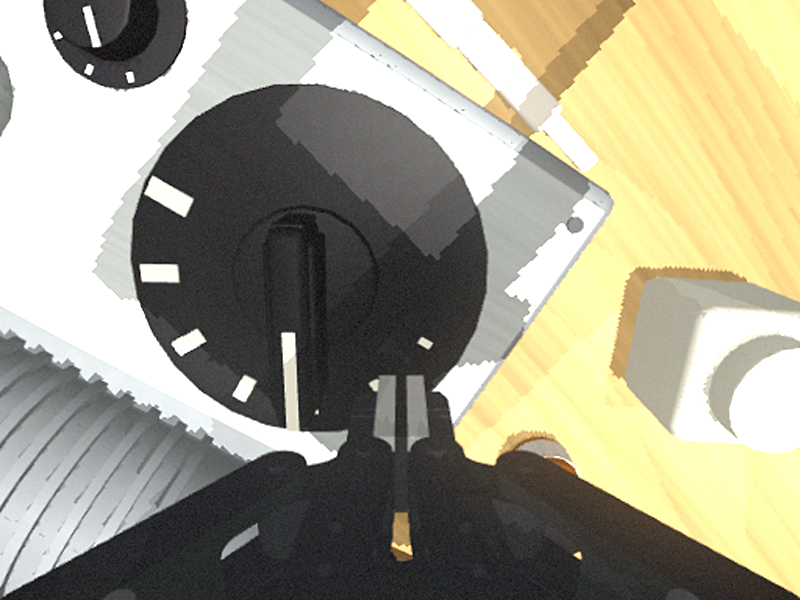

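The tip is now level with the side of the handle top, about 12 mm too high. The true tip is about 30 mm behind the reported TCP. I'll square the tool to the burnisher, which keeps its body clear of the motor, then go to the +y side of the nose and lower.

Run:
```python
from bench import robot
from plan import *
s=robot.read_state();print(s['time'],s['tcp_pos'])
P,Q=pose(az(4),.052,.098,.030);print(P)
for r in rows((s['tcp_pos'],s['ee_rot']),P,Q,5): print(r)
```

```text
6.9 [0.51252452 0.18384856 0.09764746]
[0.52982546 0.1950571  0.098     ]
(array([-0.4 , -0.11, -0.01]), array([-0.    ,  0.    ,  0.1047]))
(array([-0.41, -0.07, -0.01]), array([-0.    ,  0.    ,  0.1047]))
(array([-0.41, -0.03, -0.01]), array([-0.    ,  0.    ,  0.1047]))
(array([-0.41,  0.02, -0.01]), array([-0.    ,  0.    ,  0.1047]))
(array([-0.41,  0.06, -0.01]), array([-0.    ,  0.    ,  0.1047]))
```

apply_moves([
  {"travel":[-0.4,0.2,0],"twist":[0,0,0.105],"jaw":255},
  {"travel":[-0.4,0,0],"twist":[0,0,0.105],"jaw":255},
  {"travel":[-0.4,-0.1,0],"twist":[0,0,0.105],"jaw":255},
  {"travel":[-0.4,-0.1,0],"twist":[0,0,0.105],"jaw":255},
  {"travel":[-0.4,-0.1,0],"twist":[0,0,0.105],"jaw":255},
  {"travel":[0,0,0.4],"twist":[0,0,0],"jaw":255},
  {"travel":[0,0,0.4],"twist":[0,0,0],"jaw":255},
  {"travel":[0,0,0.4],"twist":[0,0,0],"jaw":255},
  {"travel":[0,0,0],"twist":[0,0,0],"jaw":255},
  {"travel":[0,0,0],"twist":[0,0,0],"jaw":255},
])

```text
time: 7.9
tcp_pos: [0.528, 0.1944, 0.0854]
ee_rot: [0.507, -3.1, 0.0]
ft_force: [-0.6, 0.5, 0.6]
width: -0.0002
```

```bash
python3 -c "
from look import *
look('11')
from plan import *
s=robot.read_state();d=s['tcp_pos'][:2]-C;u=np.array([np.cos(YAW),np.sin(YAW)]);print('rel x,y mm',d@u*1e3,d@[-u[1],u[0]]*1e3,s['joint_pos'])"
```

```text
7.9 [0.52795693 0.19437568 0.08539391] [-0.59643297  0.53877293  0.63789615]
rel x,y mm 28.344463712878547 51.900563237131934 [ 1.54548800e-01  3.75169828e-01  1.65088561e+00 -1.39081097e-05
  1.11540934e+00 -1.74024642e+00]
```

View pics/s11f.png

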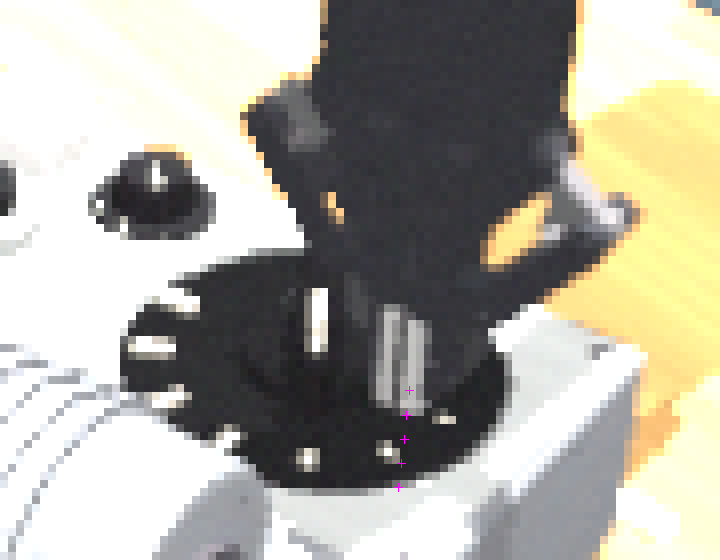

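View pics/w11z.png

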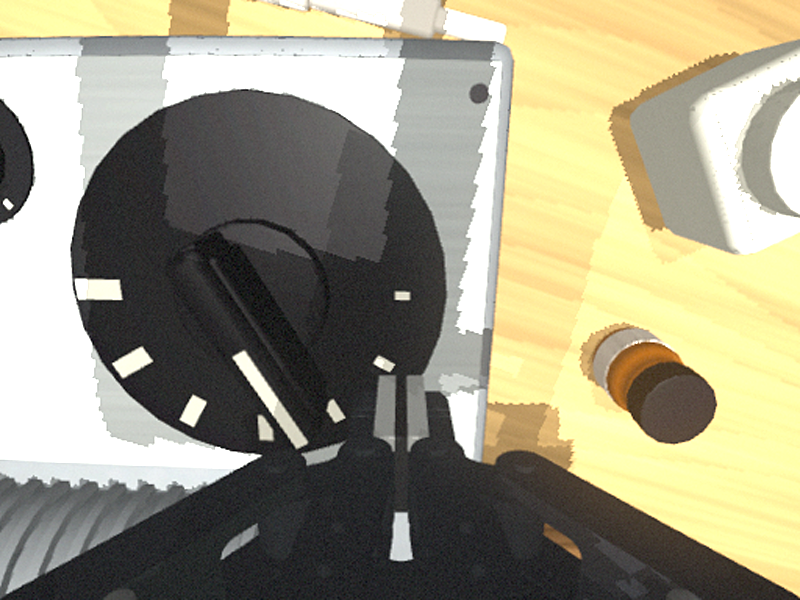

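Tip is now low beside the nose, clear of the deck, with the handle still at mark 3. I'll start the push along -y.

apply_moves([
  {"travel":[0,-0.3,0],"twist":[0,0,0],"jaw":255},
  {"travel":[0,-0.3,0],"twist":[0,0,0],"jaw":255},
  {"travel":[0,-0.3,0],"twist":[0,0,0],"jaw":255},
  {"travel":[0,-0.2,0],"twist":[0,0,0],"jaw":255},
  {"travel":[0,-0.2,0],"twist":[0,0,0],"jaw":255},
  {"travel":[0,-0.2,0],"twist":[0,0,0],"jaw":255},
  {"travel":[0,0,0],"twist":[0,0,0],"jaw":255},
  {"travel":[0,0,0],"twist":[0,0,0],"jaw":255},
])

```text
time: 8.8
tcp_pos: [0.5329, 0.1807, 0.0857]
ee_rot: [-0.506, 3.1, 0.001]
ft_force: [-0.7, 4.5, 0.5]
width: -0.0001
```

```bash
cat >> look.py <<'E'
from plan import C,YAW
def rel():
    s=robot.read_state();d=s['tcp_pos'][:2]-C;u=np.array([np.cos(YAW),np.sin(YAW)]);print('rel x,y mm',d@u*1e3,d@[-u[1],u[0]]*1e3,'F in burnisher',s['ft_force'][:2]@u,s['ft_force'][:2]@[-u[1],u[0]])
E
python3 -c "
from look import *
look('12');rel()"
```

```text
8.8 [0.5328987  0.18070163 0.08567401] [-0.70879943  4.47910646  0.51046941]
rel x,y mm 28.333362229368568 37.35486878862874 F in burnisher 0.8019242893493321 5.09507667555939
```

View pics/w12z.png

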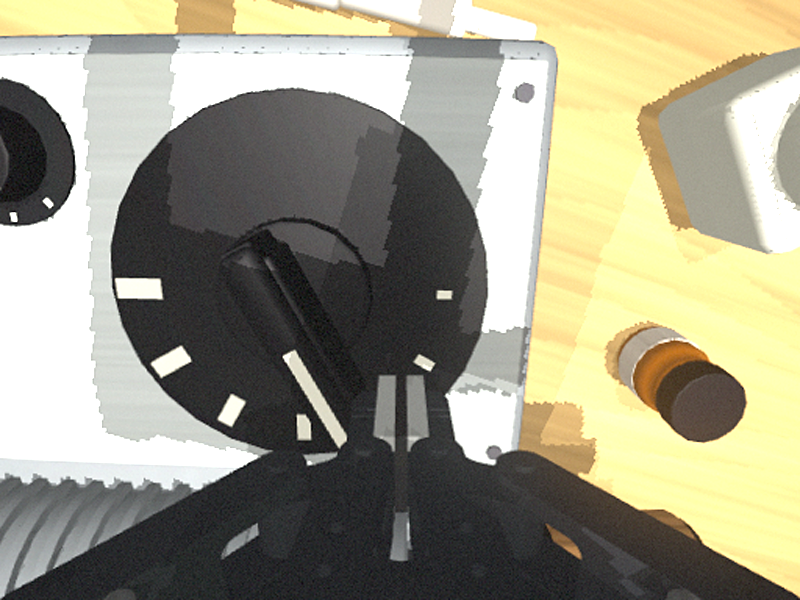

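Contact is made, at about 5 N sideways. I'll continue through the first click.

apply_moves([
  {"travel":[0,-0.2,0],"twist":[0,0,0],"jaw":255},
  {"travel":[0,-0.2,0],"twist":[0,0,0],"jaw":255},
  {"travel":[0,-0.2,0],"twist":[0,0,0],"jaw":255},
  {"travel":[0,-0.2,0],"twist":[0,0,0],"jaw":255},
  {"travel":[0,-0.2,0],"twist":[0,0,0],"jaw":255},
  {"travel":[0,0,0],"twist":[0,0,0],"jaw":255},
  {"travel":[0,0,0],"twist":[0,0,0],"jaw":255},
])

```text
time: 9.6
tcp_pos: [0.5363, 0.1701, 0.0855]
ee_rot: [0.505, -3.1, 0.001]
ft_force: [-0.4, -0.3, 0.5]
width: -0.0002
```

```bash
python3 -c "
from look import *
look('13');rel()"
```

```text
9.6 [0.53625815 0.17011046 0.08551855] [-0.41731043 -0.33362537  0.47609193]
rel x,y mm 28.172338600431313 26.576714845328855 F in burnisher -0.1435925741345294 0.3800029445293645
```

View pics/w13z.png

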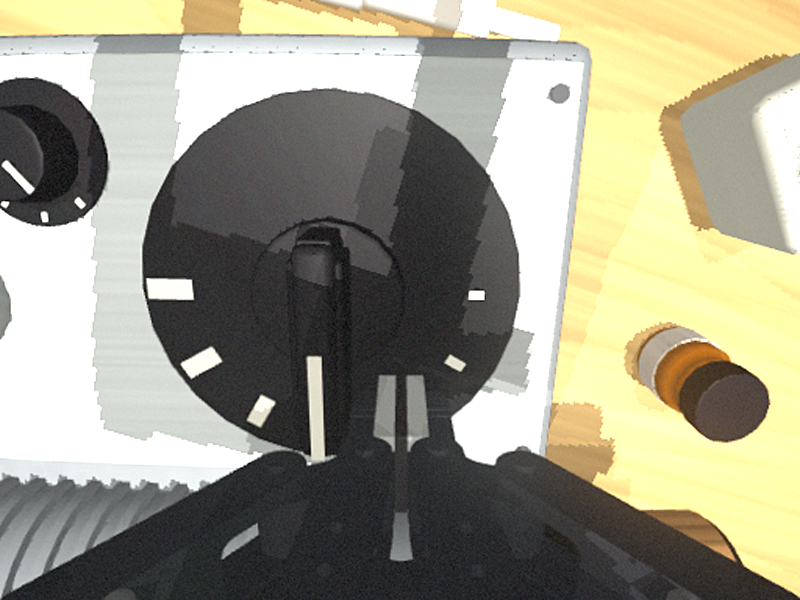

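The pointer has snapped to mark 4 (line end at (317,458), covering the mark). For the second click I'll turn the tool slightly clockwise and push on.

apply_moves([
  {"travel":[-0.2,-0.1,0],"twist":[0,0,0.1],"jaw":255},
  {"travel":[-0.2,-0.1,0],"twist":[0,0,0.1],"jaw":255},
  {"travel":[0,-0.2,0],"twist":[0,0,0],"jaw":255},
  {"travel":[0,-0.2,0],"twist":[0,0,0],"jaw":255},
  {"travel":[0,-0.2,0],"twist":[0,0,0],"jaw":255},
  {"travel":[0,-0.2,0],"twist":[0,0,0],"jaw":255},
  {"travel":[0,-0.2,0],"twist":[0,0,0],"jaw":255},
  {"travel":[0,0,0],"twist":[0,0,0],"jaw":255},
  {"travel":[0,0,0],"twist":[0,0,0],"jaw":255},
])

```text
time: 10.6
tcp_pos: [0.5419, 0.1621, 0.0858]
ee_rot: [-0.196, 3.134, 0.005]
ft_force: [0.3, 8.1, -1.7]
width: 0.0001
```

```bash
python3 -c "
from look import *
look('14');rel()"
```

```text
10.6 [0.54194418 0.16208672 0.0857562 ] [ 0.27661529  8.06973283 -1.7140118 ]
rel x,y mm 30.95425515699488 16.880743901322997 F in burnisher 4.375432655483566 7.471027899705726
```

View pics/w14z.png

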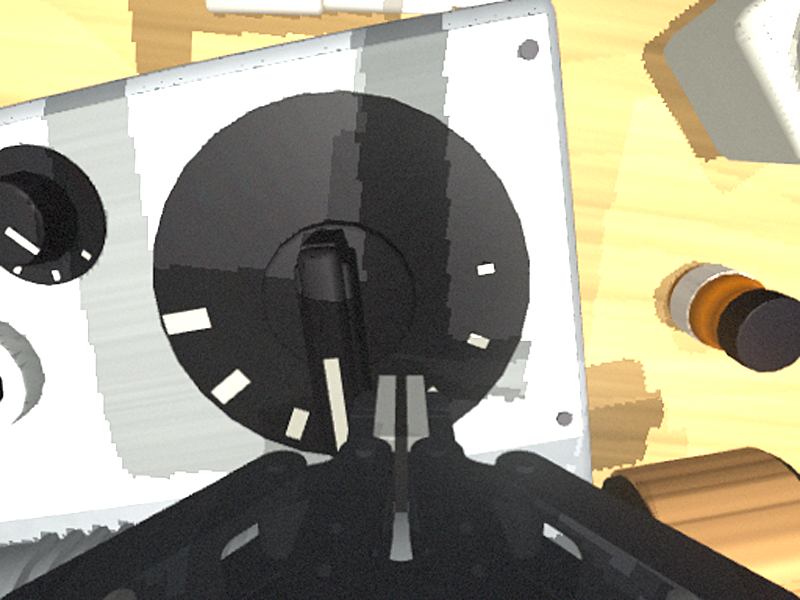

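apply_moves([
  {"travel":[0,-0.15,0],"twist":[0,0,0],"jaw":255},
  {"travel":[0,-0.15,0],"twist":[0,0,0],"jaw":255},
  {"travel":[0,-0.15,0],"twist":[0,0,0],"jaw":255},
  {"travel":[0,0,0],"twist":[0,0,0],"jaw":255},
  {"travel":[0,0,0],"twist":[0,0,0],"jaw":255},
])

```text
time: 11.2
tcp_pos: [0.5422, 0.155, 0.0855]
ee_rot: [0.194, -3.135, 0.001]
ft_force: [0.6, -0.4, -0.3]
width: 0.0001
```

```bash
python3 -c "
from look import *
look('15');rel()"
```

```text
11.2 [0.54222849 0.15499902 0.08554269] [ 0.61453183 -0.36326638 -0.32784677]
rel x,y mm 29.044304968318624 10.168502666251403 F in burnisher -0.8302789075196143 -0.7914293689775448
```

View pics/w15z.png

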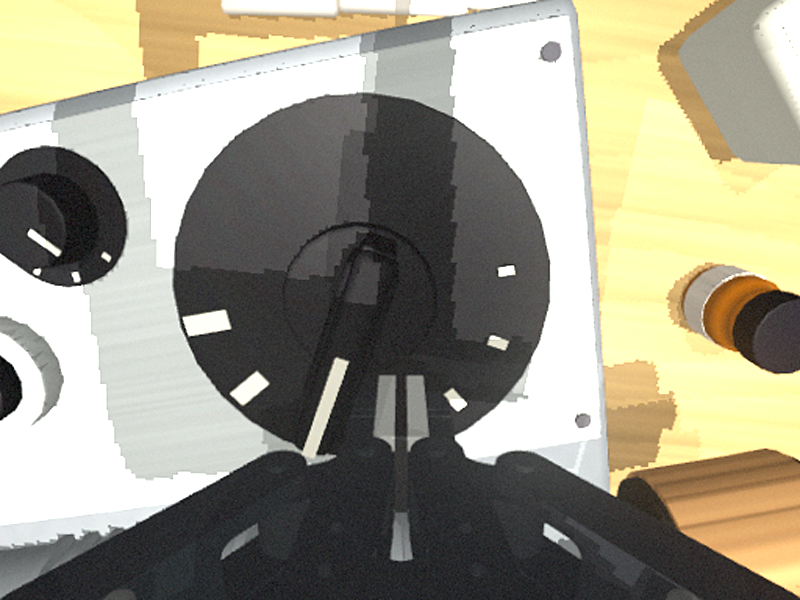

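The pointer has snapped to mark 5, with marks 6 (249,388) and 7 (207,322) ahead and marks 3, 2 and 1 behind. I'll retreat and rise.

apply_moves([
  {"travel":[0,0.5,0],"twist":[0,0,0],"jaw":255},
  {"travel":[0,0.5,0],"twist":[0,0,0],"jaw":255},
  {"travel":[0,0.5,0],"twist":[0,0,0],"jaw":255},
  {"travel":[0,0,0],"twist":[0,0,0],"jaw":255},
  {"travel":[0,0,-3],"twist":[0,0,0],"jaw":255},
  {"travel":[0,0,-3],"twist":[0,0,0],"jaw":255},
  {"travel":[0,0,-3],"twist":[0,0,0],"jaw":255},
  {"travel":[0,0,0],"twist":[0,0,0],"jaw":255},
  {"travel":[0,0,0],"twist":[0,0,0],"jaw":255},
  {"travel":[0,0,0],"twist":[0,0,0],"jaw":255},
])

```text
time: 12.3
tcp_pos: [0.5396, 0.1703, 0.1744]
ee_rot: [0.194, -3.133, 0.0]
ft_force: [-0.2, -0.8, -0.3]
width: 0.0004
```

```bash
python3 -c "
from look import *
look('16');rel()
from ov import overlay
from plan import *
overlay('w16',[az(5)],'w16o')
s=robot.read_state();print(s['tcp_pos'],s['ee_rot'])
for r in rows((s['tcp_pos'],s['ee_rot']),[.5623,.0088,.165],down(YAW),6): print(r)
"
```

```text
12.3 [0.53962663 0.17029963 0.17438862] [-0.15121285 -0.75622197 -0.33109646]
rel x,y mm 31.326956843184426 25.3981801048471 F in burnisher 0.2791920094413968 -0.016551393779838122
[0.53957715 0.17027158 0.17411219] [ 1.93948227e-01 -3.13278780e+00  2.65177606e-04]
(array([-0.04, -2.72,  0.15]), array([ 0.    , -0.0005, -0.0336]))
(array([ 0.05, -2.72,  0.15]), array([ 0.    , -0.0005, -0.0336]))
(array([ 0.14, -2.71,  0.15]), array([ 0.    , -0.0005, -0.0336]))
(array([ 0.23, -2.71,  0.15]), array([ 0.    , -0.0005, -0.0336]))
(array([ 0.32, -2.7 ,  0.15]), array([ 0.    , -0.0005, -0.0336]))
(array([ 0.41, -2.69,  0.15]), array([ 0.    , -0.0005, -0.0336]))
```

View pics/w16o.png

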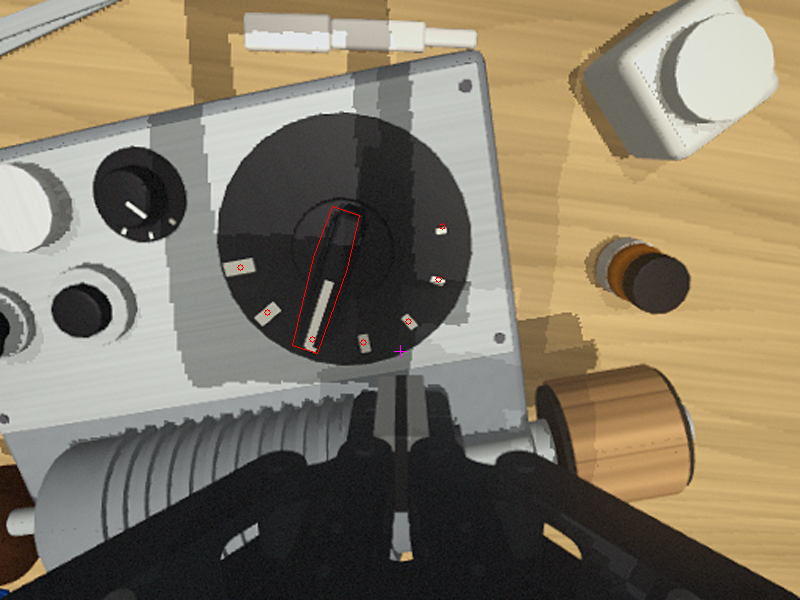

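The handle outline for mark 5 fits exactly. Now I'll move above the start button.

apply_moves([
  {"travel":[-0.04,-2.72,0.15],"twist":[0,0,-0.0336],"jaw":255},
  {"travel":[0.05,-2.72,0.15],"twist":[0,0,-0.0336],"jaw":255},
  {"travel":[0.14,-2.71,0.15],"twist":[0,0,-0.0336],"jaw":255},
  {"travel":[0.23,-2.71,0.15],"twist":[0,0,-0.0336],"jaw":255},
  {"travel":[0.32,-2.7,0.15],"twist":[0,0,-0.0336],"jaw":255},
  {"travel":[0.41,-2.69,0.15],"twist":[0,0,-0.0336],"jaw":255},
  {"travel":[0,0,0],"twist":[0,0,0],"jaw":255},
  {"travel":[0,0,0],"twist":[0,0,0],"jaw":255},
  {"travel":[0,0,0],"twist":[0,0,0],"jaw":255},
])

```text
time: 13.3
tcp_pos: [0.5627, 0.0096, 0.1661]
ee_rot: [0.508, -3.099, -0.001]
ft_force: [-0.1, 0.7, 0.5]
width: -0.0
```

Run:
```python
from look import *
s,c=snap('wrist','w17');print(s['time'],s['tcp_pos'],s['ee_rot'],s['ft_force'])
im=cv2.resize(c['img'][:,:,::-1],(800,600),interpolation=cv2.INTER_CUBIC)
a=np.linspace(0,6.28,40)
for z,r,col in [(.1165,.014,(0,0,255)),(.107,.022,(0,255,0))]:
    P=np.c_[.5623+r*np.cos(a),.0088+r*np.sin(a),np.full(40,z)]
    cv2.polylines(im,[(proj((s,c),P)/.64).astype(int)],True,col,1)
cv2.imwrite('pics/w17z.png',im)
sc=snap('scene','s17');c=sc[1]['img']
x,y=210,150
im=cv2.convertScaleAbs(cv2.resize(c[y:y+70,x:x+90,::-1],None,fx=8,fy=8,interpolation=cv2.INTER_NEAREST),alpha=1.6)
for z in (0,-.01,-.02,-.03,-.04):
    p=(proj(sc,sc[0]['tcp_pos']+[0,0,-z])[0]-[x,y]+.5)*8;cv2.drawMarker(im,tuple(p.astype(int)),(255,0,255),0,8)
cv2.imwrite('pics/s17f.png',im)
```

```text
13.3 [0.56272861 0.00959196 0.16606712] [ 5.08333966e-01 -3.09911776e+00 -1.31166759e-03] [-0.13290274  0.66708884  0.51082831]
```

View pics/w17z.png

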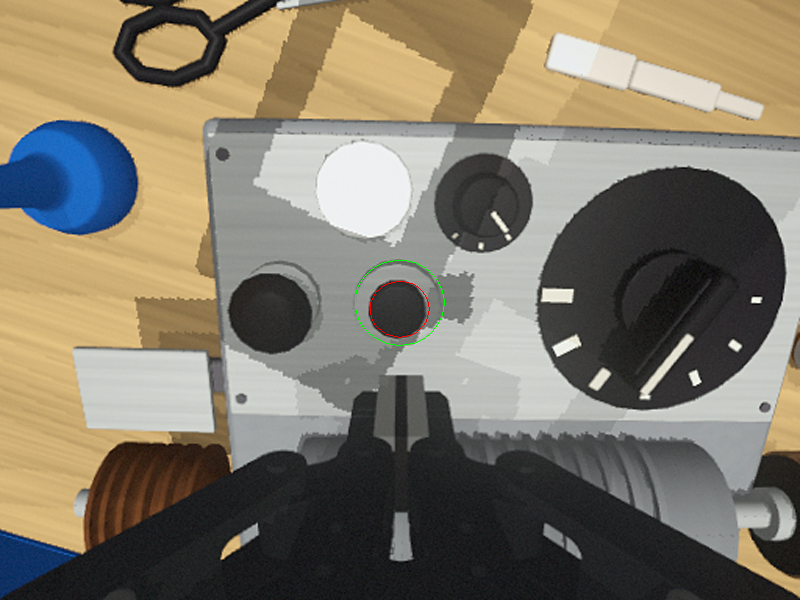

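View pics/s17f.png

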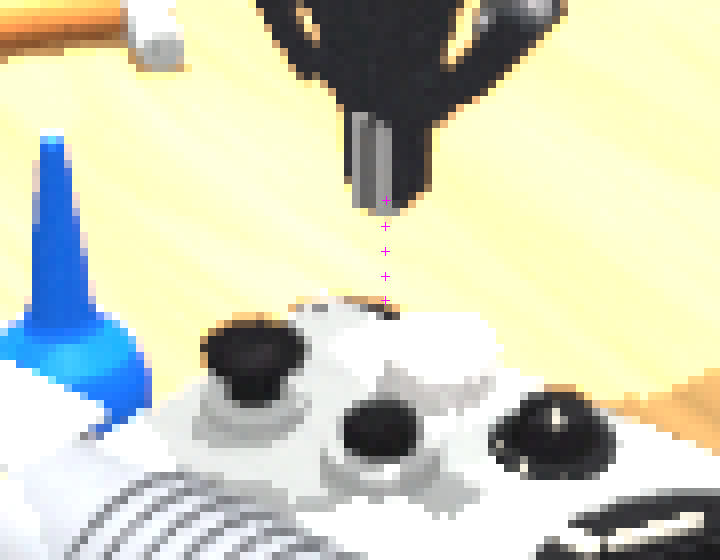

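The start model circles match the button. The scene view puts the true tip about 35–40 mm behind the reported TCP, so contact should come at a TCP z of about 0.08. I'll descend to just above it.

apply_moves([
  {"travel":[0,0,2.5],"twist":[0,0,0],"jaw":255},
  {"travel":[0,0,2.5],"twist":[0,0,0],"jaw":255},
  {"travel":[0,0,1.5],"twist":[0,0,0],"jaw":255},
  {"travel":[0,0,0.5],"twist":[0,0,0],"jaw":255},
  {"travel":[0,0,0],"twist":[0,0,0],"jaw":255},
  {"travel":[0,0,0],"twist":[0,0,0],"jaw":255},
  {"travel":[0,0,0],"twist":[0,0,0],"jaw":255},
])

```text
time: 14.1
tcp_pos: [0.564, 0.0089, 0.0978]
ee_rot: [-0.509, 3.098, -0.001]
ft_force: [0.1, 0.1, -0.7]
width: -0.0004
```

```bash
cat > look2.py <<'E'
from look import *
def look2(tag):
    s,c=snap('wrist','w'+tag);print(s['time'],s['tcp_pos'],s['ft_force'])
    cv2.imwrite('pics/w%sz.png'%tag,cv2.resize(c['img'][:,:,::-1],(800,600),interpolation=cv2.INTER_CUBIC))
    sc=snap('scene','s'+tag);c=sc[1]['img'];x,y=210,150
    cv2.imwrite('pics/s%sf.png'%tag,cv2.convertScaleAbs(cv2.resize(c[y:y+70,x:x+90,::-1],None,fx=8,fy=8,interpolation=cv2.INTER_NEAREST),alpha=1.6))
E
python3 -c "
from look2 import *
look2('18')"
```

```text
14.1 [0.56403612 0.00885712 0.09778305] [ 0.07354609  0.12054007 -0.7446541 ]
```

View pics/s18f.png

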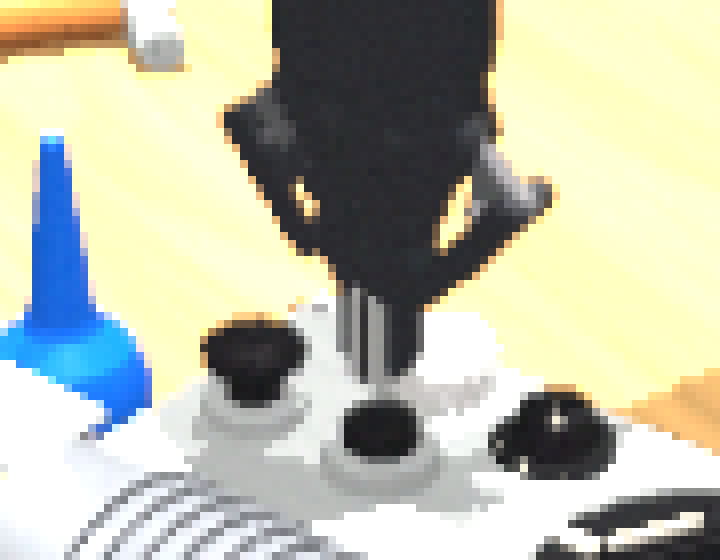

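View pics/w18z.png

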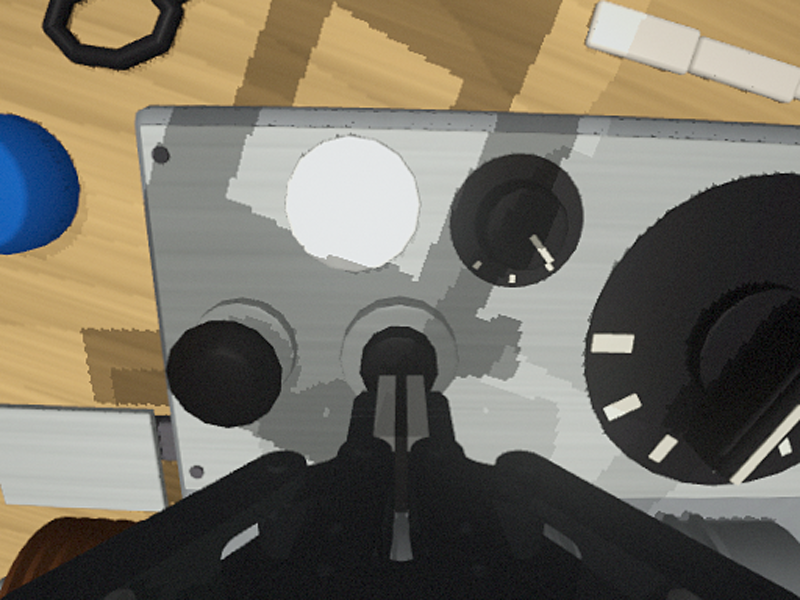

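apply_moves([
  {"travel":[0.1,0,0.4],"twist":[0,0,0],"jaw":255},
  {"travel":[0,0,0.4],"twist":[0,0,0],"jaw":255},
  {"travel":[0,0,0.4],"twist":[0,0,0],"jaw":255},
  {"travel":[0,0,0.2],"twist":[0,0,0],"jaw":255},
  {"travel":[0,0,0],"twist":[0,0,0],"jaw":255},
  {"travel":[0,0,0],"twist":[0,0,0],"jaw":255},
])

```text
time: 14.8
tcp_pos: [0.5622, 0.0085, 0.0825]
ee_rot: [0.509, -3.1, -0.0]
ft_force: [0.2, -0.3, 0.7]
width: 0.0
```

```bash
python3 -c "
from look2 import *
look2('19')"
```

```text
14.8 [0.56223478 0.00847213 0.08249144] [ 0.24185208 -0.28185847  0.69779298]
```

View pics/s19f.png

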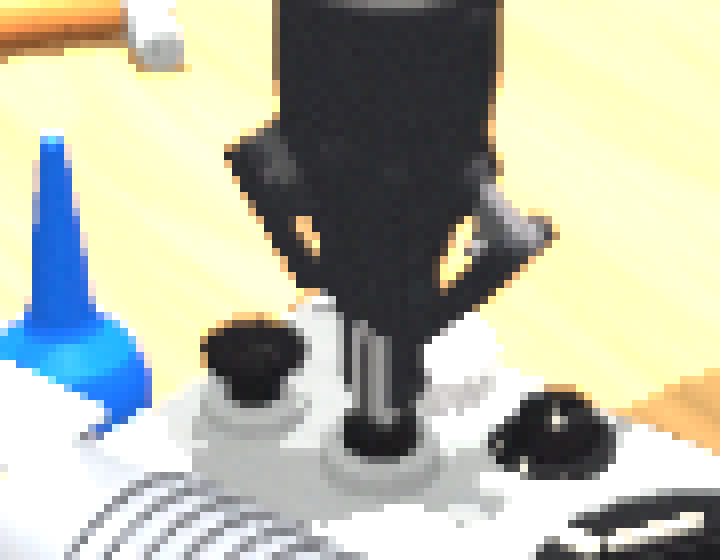

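View pics/w19z.png

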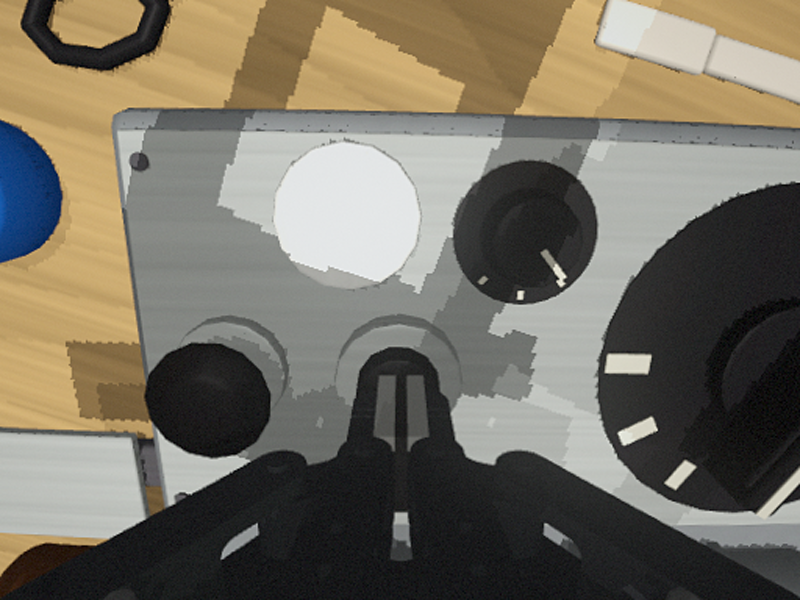

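apply_moves([
  {"travel":[0,0,0.2],"twist":[0,0,0],"jaw":255},
  {"travel":[0,0,0.2],"twist":[0,0,0],"jaw":255},
  {"travel":[0,0,0.2],"twist":[0,0,0],"jaw":255},
  {"travel":[0,0,0],"twist":[0,0,0],"jaw":255},
  {"travel":[0,0,0],"twist":[0,0,0],"jaw":255},
])

```text
time: 15.4
tcp_pos: [0.5624, 0.0084, 0.0769]
ee_rot: [-0.509, 3.1, -0.0]
ft_force: [-0.4, 0.1, 3.7]
width: -0.0001
```

```bash
python3 -c "
from bench import robot
s=robot.read_state();print(s['time'],s['tcp_pos'],s['ft_force'])"
```

```text
15.4 [0.5624452  0.00844867 0.07685391] [-0.39068215  0.06718936  3.67759075]
```

The button is resisting at 3.7 N, so it is part way down. I'll go on to its bottom.

apply_moves([
  {"travel":[0,0,0.2],"twist":[0,0,0],"jaw":255},
  {"travel":[0,0,0.1],"twist":[0,0,0],"jaw":255},
  {"travel":[0,0,0],"twist":[0,0,0],"jaw":255},
  {"travel":[0,0,0],"twist":[0,0,0],"jaw":255},
])

```text
time: 15.8
tcp_pos: [0.5624, 0.0085, 0.0738]
ee_rot: [-0.508, 3.1, -0.0]
ft_force: [0.0, 0.3, 3.9]
width: 0.0003
```

```bash
python3 -c "
from look2 import *
look2('20')"
```

```text
15.8 [0.56244388 0.00847937 0.07382434] [0.0204041  0.28572286 3.94274853]
```

View pics/s20f.png

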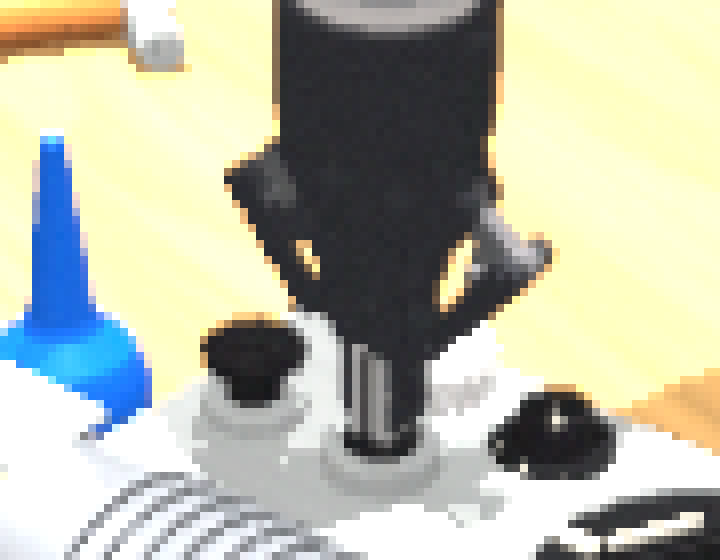

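View pics/w20z.png

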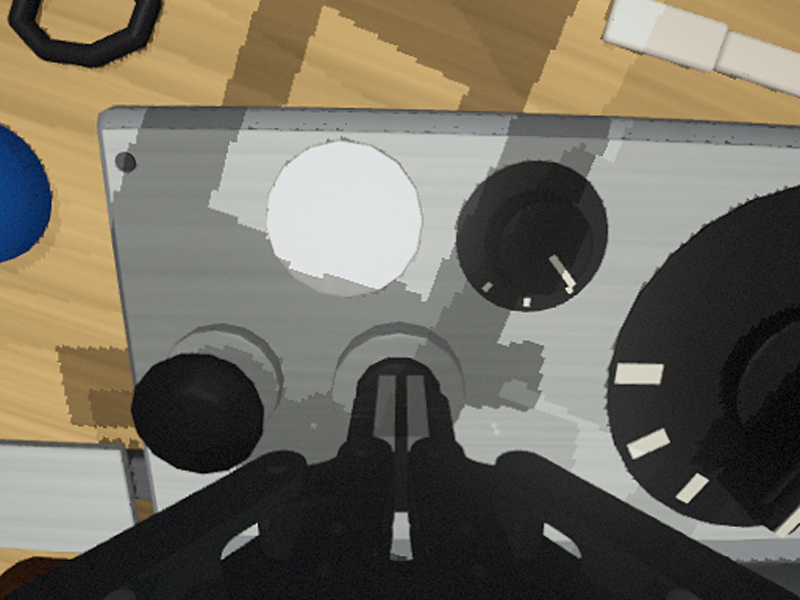

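It's now around 4 N, so still not at the bottom. I'll press on until the force clearly exceeds the spring's 5 N.

apply_moves([
  {"travel":[0,0,0.1],"twist":[0,0,0],"jaw":255},
  {"travel":[0,0,0.1],"twist":[0,0,0],"jaw":255},
  {"travel":[0,0,0],"twist":[0,0,0],"jaw":255},
  {"travel":[0,0,0],"twist":[0,0,0],"jaw":255},
])

```text
time: 16.3
tcp_pos: [0.5625, 0.0084, 0.0732]
ee_rot: [-0.509, 3.099, -0.001]
ft_force: [-4.1, 0.6, 14.4]
width: -0.0001
```

14 N with the tip stopped at 0.0732, which agrees with 6 mm of travel from contact at about 0.079. I'll take a quick look while it's pressed, then release.

```bash
python3 -c "
from look2 import *
look2('21')"
```

```text
16.3 [0.56254854 0.00843042 0.07320038] [-4.08778078  0.58436227 14.43453544]
```

View pics/s21f.png

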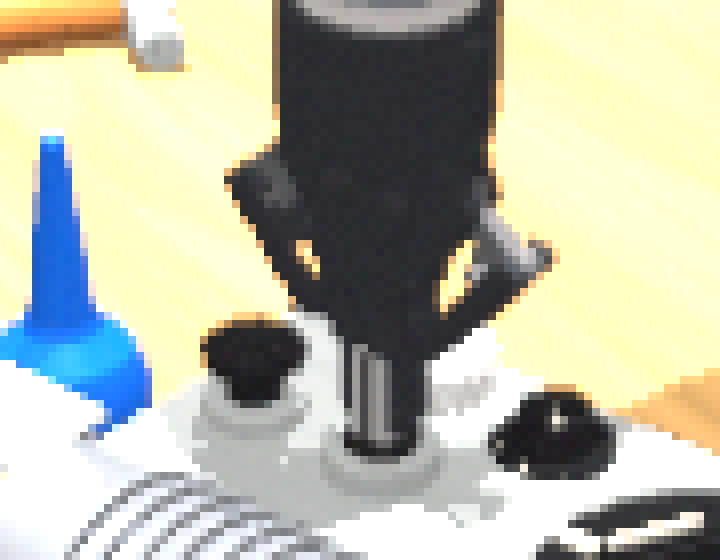

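View pics/w21z.png

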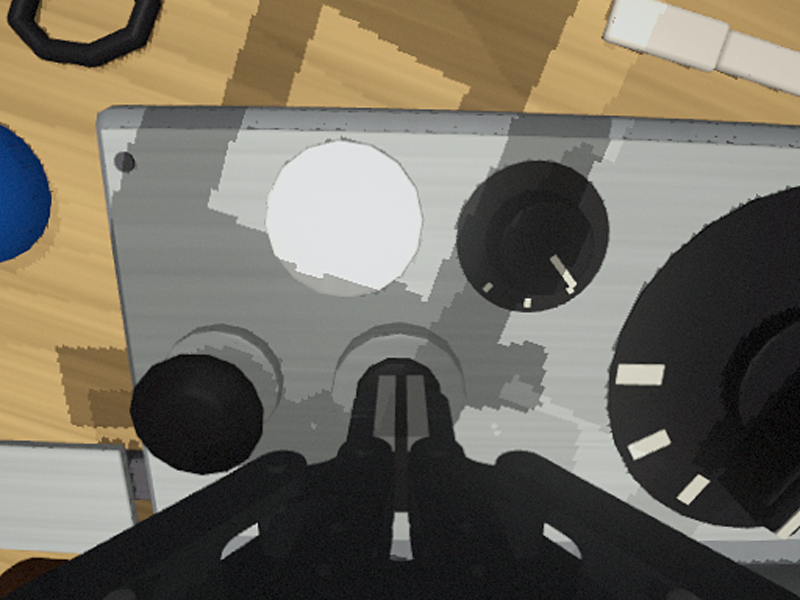

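The button is bottomed, standing only slightly above its collar, and nothing else is touched. I'll release straight up.

apply_moves([
  {"travel":[0,0,-0.3],"twist":[0,0,0],"jaw":255},
  {"travel":[0,0,-0.5],"twist":[0,0,0],"jaw":255},
  {"travel":[0,0,-1.5],"twist":[0,0,0],"jaw":255},
  {"travel":[0,0,-3],"twist":[0,0,0],"jaw":255},
  {"travel":[0,0,-4],"twist":[0,0,0],"jaw":255},
  {"travel":[0,0,-3],"twist":[0,0,0],"jaw":255},
  {"travel":[1,0,-2],"twist":[0,0,0],"jaw":255},
  {"travel":[2,2,-1],"twist":[0,0,0],"jaw":255},
  {"travel":[1,2,0],"twist":[0,0,0],"jaw":255},
  {"travel":[0,0,0],"twist":[0,0,0],"jaw":255},
  {"travel":[0,0,0],"twist":[0,0,0],"jaw":255},
  {"travel":[0,0,0],"twist":[0,0,0],"jaw":255},
])

```text
time: 17.6
tcp_pos: [0.5119, 0.0332, 0.2241]
ee_rot: [0.508, -3.099, 0.0]
ft_force: [0.2, 0.5, -0.5]
width: -0.0001
```

```bash
python3 -c "
from look2 import *
look2('22')
from ov import overlay
from plan import az
overlay('w22',[az(5)],'w22o')"
```

```text
17.6 [0.51190174 0.03318785 0.22405292] [ 0.23408058  0.452017   -0.49432634]
```

View pics/s22f.png

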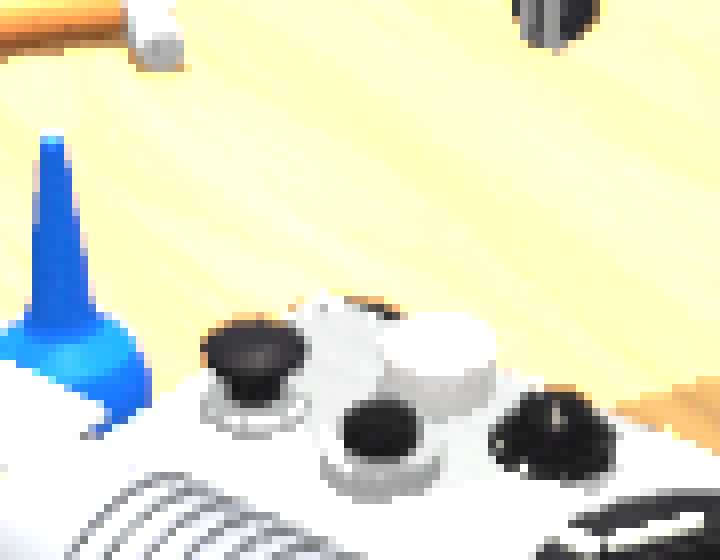

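View pics/w22o.png

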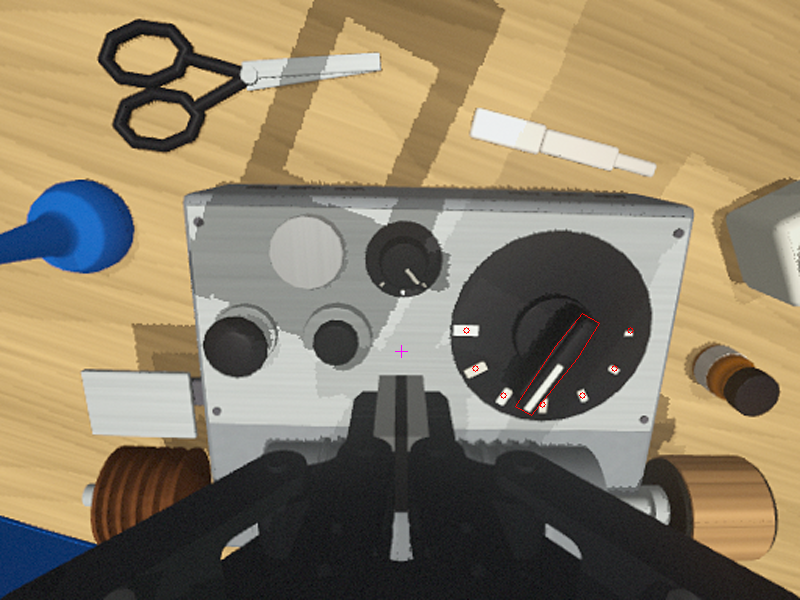

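The button is up again and the handle outline for mark 5 still fits. All seven marks show, and the apparent shift of the line end is parallax from the handle's height. One last top-view check, then hand-in.

Run:
```python
from look2 import *
s,c=snap('top','t23')
a=load('top0')[1]['img'];b=c['img']
f=lambda im:cv2.resize(im[95:235,95:295,::-1],None,fx=2,fy=2,interpolation=cv2.INTER_CUBIC)
cv2.imwrite('pics/t23z.png',np.hstack([f(a),f(b)]))
```

```text
(no output)
```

View pics/t23z.png

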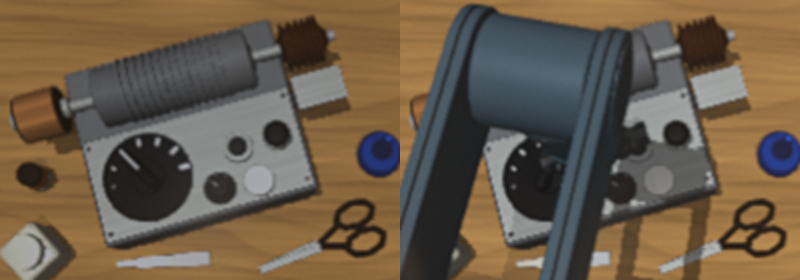

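The objects still visible past the arm haven't moved, so I'm handing in.

```bash
python3 -c "
from bench import robot
s=robot.read_state();print(s['time'],s['ft_force']);print(robot.hand_in())"
```

```text
17.75 [-0.99332029  1.19668597 -0.08423056]
the job is handed in; nothing more can be done
None
```

The speed selector is at the fifth mark and the start button has been pressed right down and let up again. I handed in at about 17.8 s with the arm clear of everything.

- **Selector:** it started at mark 3. I pushed it two clicks clockwise with the side of the shut fingers, one click at a time, at up to about 9 N. The wrist pictures afterwards matched a handle outline drawn at mark 5, both before the button press and at the end.
- **Start button:** I pressed it only after the speed was set. It bottomed at 14 N, about 6 mm below where contact was expected, and the last scene picture shows it standing up again.
- **Disagreement, tool tip:** the shut fingertips really end about 35–40 mm short of the reported TCP. Because of that, my first sweep passed over the handle without touching it. I found this from the pictures and corrected the height.
- **Disagreement, mark radius:** I measured the marks at about 53 mm from the axis, where the text says 48 mm.
- **Everything else:** the stop, direction switch, wax tin, glue bottle, scissors and bone folder look unmoved in the last pictures. In the last top view the arm hid part of the scene, including the white jar and edge paint. Both appear in the last wrist picture (the white jar only in part), with no sign of having moved.

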